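# Sort culture vials through the sizing gauge

## Robot

A 6-joint arm with a two-finger parallel gripper is mounted at the origin on the work surface. World frame = base frame: x ahead of the robot, y to its left, z up, the work surface at z = 0. Lengths are in m, angles in rad, forces in N, time in s.
With the tool pointing down it reaches from about 0.35 to 0.775 m from the base axis. Payload 7.3 kg.
Tool frame: the origin (TCP) lies between the finger pads; the fingertips stand ahead of it and the grasp point (between the pads) lies 6 mm ahead of it (robot.tip_extent is the x of the fingertips in the tool frame, in m); x points along the fingers, z is the direction in which the jaws open and shut, and the axes are right-handed (so a half turn about x gives the same grasp; the last joint's range is limited). The gripper opens to 92 mm and grips with 3 to 60 N. Pads are 19 mm wide; open, the fingers measure 130 mm over their backs; the gripper's body (75 mm by 190 mm) begins 47 mm behind the grasp point.
Start: joints at [-1.457, 0.342, 1.524, -0, 1.275, -0.146], TCP at [0.135, -0.507, 0.252] pointing down, gripper open.
Joint ranges: [-2.53, 2.53], [-0.77, 2.02], [0.04, 2.7], [-1, 4.14], [0.28, 2.66], [-3.11, 3.11]. Speed limits (rad/s): [2.57, 2.57, 3.14, 3.14, 3.14, 3.14].

## Interface

Orientations are given as [roll, pitch, yaw] about the fixed x, y, z axes, in that order (R = Rz(yaw) Ry(pitch) Rx(roll)).
In Python, from cell import robot gives the robot as it stands. The module is installed in compiled form; this text tells all that it offers.
- The arm moves only by the shell command python3 -m creep 'ROWS' [FORCE]. ROWS is JSON, a list of rows, each an object with "translation": the shift along the tool's x, y, z in m, a list of three; "twist": the turn, a rotation vector about the tool's x, y, z in rad, a list of three; "hand": the opening in per cent of the stroke, from 0 (shut) to 100 (fully open). A call has 1 to 5 rows; each row is the pose to reach, as a shift and turn from the pose measured when the call began, along the tool's axes at that moment; what a row does not reach only later rows make up. A row lasts 1/10 s, in which the tool goes at most 50 mm and 8.59 degrees, less where a joint would pass 70% of its speed; a pose out of reach is approached as far as the arm can. A call with a gripper value outside its range is refused whole. The fingers move at their own pace and stop on an object; FORCE is the grip in N (left out, the last holds). Time passes only in rows, so rows that repeat a pose let the fingers close. It gives the time, the measured TCP pose, the force and the opening at its end, in the units of the state.
- robot.observe(): the state, without advancing time (a new reading comes with each control period).
- robot.read_camera(name): name is "side" or "top"; returns the picture (480x640x3 uint8, blue, green, red); there is no depth.
- robot.calibration(name): a dict with "intrinsics" (3x3 intrinsics, pixels), "dist" ([k1, k2, p1, p2, k3] as OpenCV has them; the pictures are not rectified), "cam_to_world" (4x4, takes a point from camera to world coordinates). Camera axes: x right, y up, looking along -z (the intrinsics and any distortion apply to the point x, -y, -z); pixel columns grow to the right and rows downward; lengths in m; the calibration is good to about 2 mm. A picture is of the moment at which its call begins. calibration takes no time and is no camera call.
- robot.hand_in(): hands the job in, once; it reports no verdict.
The state is a dict: "time": time; "qpos": joint angles; "qvel": joint speeds; "joint_efforts": joint torques, N m; "tool_pos": TCP position; "tool_rot": TCP orientation; "contact_force": force on the tool from outside, world axes, zero at the start; "torque": the same for the moment, N m; "opening": finger opening in m.
Only numpy, scipy, OpenCV 4.12 (cv2) and the standard library are available. Lean on these libraries where they do the work, as an engineer would, in place of code of your own. Each camera call takes 0.05 s, during which the arm holds its last target. There are 200 camera calls.

## Task

Sort the three mixed culture vials with the sizing gauge: a vial that fits its slanted bore must be slid in through the bore so that it runs down the trough into the catch tray, and a vial that is too wide to enter must be stood upright in the open steel tray beside the gauge. Never force a vial against the gauge, and leave the dropper bottle and the glass dish where they are.

Things in the scene. Friction and masses are not known exactly. Their poses are not given: they have to be found in the camera images.
- vial_a_mid (a point): straight-sided white plastic culture vial, 80 mm tall with its flush cap, standing upright at the start; foot edge bevelled 2.5 mm; empty, closed, 19 to 40 g. Each of the three is of a narrow make, 25 mm across, or a wide make, 31 mm across; at least one of each; which is which is not known. This point is its centre, 40 mm above the foot; z points from foot to cap
- vial_b_mid (a point): as vial_a_mid, for the second vial
- vial_c_mid (a point): as vial_a_mid, for the third vial
- gauge_plate: steel plate 90 x 90 x 24 mm with one plain 28 mm bore through its middle, held slanted. Origin: centre of the bore's mouth, on the upper face, 220 mm above the bench. z: bore axis, up out of the mouth, leaning 35 degrees from vertical towards the robot; a vial enters along -z. y level; x climbs along the face. A fitting vial let go with its foot 25 to 45 mm down the bore slides on by its own weight
- gauge: aluminium frame of the gauge, fixed: base 320 x 120 mm, four posts under the gauge plate, open trough behind it and, at its foot, a cork-lined catch tray (walls to 30 mm, inside x 75 to 256 mm, y -52 to 52 mm, floor at 9 mm). Origin: on the bench straight below the bore's mouth; x level, from the robot towards the catch tray; z up. Highest point 248 mm (far edge of the plate)
- side_tray_in (a point): open steel tray, fixed, 130 x 160 mm outside, walls 4 mm thick and 28 mm high; this point is the centre of its inner floor; x is along its 130 mm side, y along its 160 mm side, z up
- dropper: bystander: amber dropper bottle with a rubber bulb, 42 mm across, 108 mm tall, loose; origin at the centre of its underside
- dish: bystander: covered glass dish with a seedling, 85 mm across, 22 mm tall, loose; origin at the centre of its underside
- rack: bystander: metal rack of seedling tubes, fixed, 85 x 260 mm (x, y), tubes up to 165 mm with leaves above; origin at the centre of its underside
Not all that is in view belongs to the job. Leave any pink look-alike of the part that bears vial_c_mid alone.

How it is judged:
By the outcome, as a careful person would: the job done as asked, in the order asked, and still so for the second after the job is handed in, with the robot touching nothing.
It also fails if it takes over 72 s, if anything falls off the work surface, if the arm or the gripper's body presses on something with over 40 N, if the wrist force passes 120 N, or if a joint passes its speed limit or range.

## Working session

There is one attempt and no reset: what is moved stays moved. The work goes in short steps, Python scripts to look and compute and a shell command to move; the robot and the scene stay as the last step left them, time stands still between calls to the robot, and variables do not carry over. Pictures are saved under pics/ and viewed, about 8 in all and at most 12, crops included, and the job is handed in when it is done.

```bash
mkdir -p pics; python3 - <<'E'
from cell import robot
import cv2,json
print(robot.observe(), robot.tip_extent)
for n in("side","top"):
    cv2.imwrite(f"pics/{n}0.png",robot.read_camera(n)); c=robot.calibration(n)
    print(n,c)
E
```

```text
{'time': 0.0, 'qpos': array([-1.45697378e+00,  3.42721779e-01,  1.52505269e+00,  3.79755146e-05,
        1.27542785e+00, -1.45999536e-01]), 'qvel': array([-0.00065001,  0.00132107,  0.00023225, -0.00080553, -0.00162969,
        0.00016608]), 'joint_efforts': array([-2.41495372e-04, -4.31239772e+01, -2.44220835e+01,  7.16014858e-02,
        5.59158681e-02, -1.35685577e-04]), 'tool_pos': array([ 0.13486415, -0.50697644,  0.25103299]), 'tool_rot': array([2.97303744, 1.56918626, 1.66205211]), 'contact_force': array([-0.28327374, -0.75120126,  1.12492182]), 'torque': array([ 0.02191335, -0.05471736, -0.00527102]), 'opening': 0.09198193585742495} 0.025
side {'intrinsics': array([[581.71143631,   0.        , 317.36694006],
       [  0.        , 581.71143631, 232.44709543],
       [  0.        ,   0.        ,   1.        ]]), 'dist': array([-0.04549016,  0.        ,  0.        ,  0.        ,  0.        ]), 'cam_to_world': array([[ 0.97380498,  0.13950293, -0.17956279,  0.33858108],
       [-0.22709085,  0.55652386, -0.79919393, -1.07460571],
       [-0.01155891,  0.81903609,  0.57362555,  0.94079629],
       [ 0.        ,  0.        ,  0.        ,  1.        ]])}
top {'intrinsics': array([[570.14534416,   0.        , 330.16444757],
       [  0.        , 570.14534416, 244.86583138],
       [  0.        ,   0.        ,   1.        ]]), 'dist': array([-0.11658954,  0.        ,  0.        ,  0.        ,  0.        ]), 'cam_to_world': array([[-0.01523221,  0.98186637, -0.1889614 ,  0.33027505],
       [-0.99985766, -0.01632874, -0.00424743,  0.01874343],
       [-0.00725591,  0.18886981,  0.98197533,  1.34828967],
       [ 0.        ,  0.        ,  0.        ,  1.        ]])}
```

View pics/side0.png

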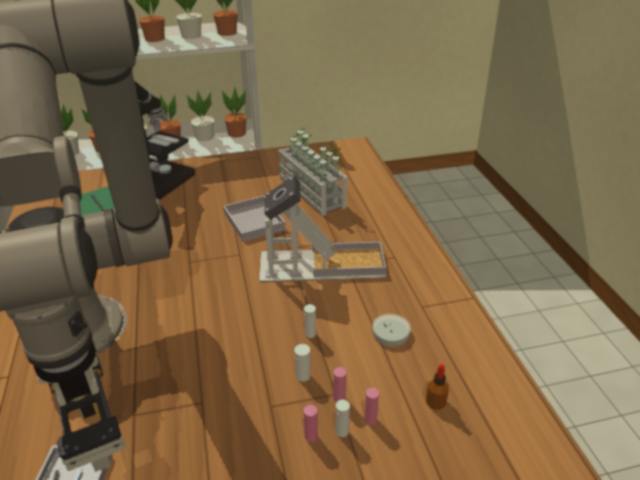

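View pics/top0.png

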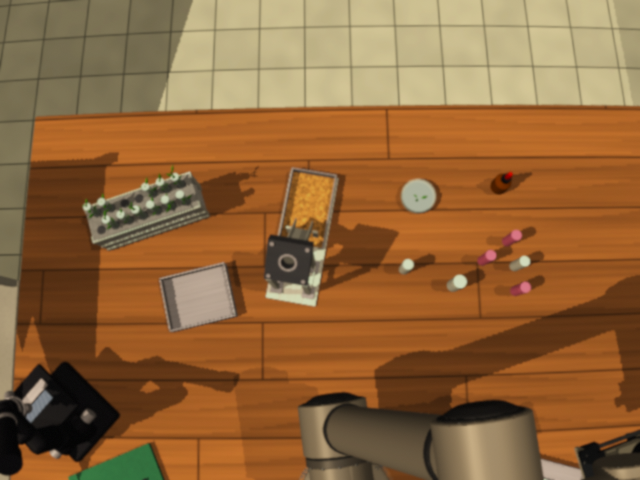

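The white upright candidates for the vials are at side (310,321), (302,363), (342,418), which match top (407,265), (457,283), (520,262). The look-alikes are pink, at side (340,383), (372,405), (310,422) and top (487,257), (512,237), (521,288). The rack also has pale tubes, but it is far away. I choose the three white ones. Next I'll measure them and check in one crop.

```bash
cat > h.py <<'E'
from cell import robot
import numpy as np, cv2
from scipy.spatial.transform import Rotation as R
C={n:robot.calibration(n) for n in("side","top")}
def ray(n,p):
    c=C[n];u=cv2.undistortPoints(np.array([[p]],float),c["intrinsics"],c["dist"])[0,0]
    M=c["cam_to_world"];return M[:3,3],M[:3,:3]@np.array([u[0],-u[1],-1])
def onz(n,p,z):
    o,d=ray(n,p);return o+d*(z-o[2])/d[2]
def proj(n,P):
    c=C[n];M=c["cam_to_world"];q=(np.atleast_2d(P)-M[:3,3])@M[:3,:3]*[1,-1,-1]
    return cv2.projectPoints(q.reshape(-1,1,3),np.zeros(3),np.zeros(3),c["intrinsics"],c["dist"])[0].reshape(-1,2)
def tri(p,q):
    (o1,d1),(o2,d2)=ray("side",p),ray("top",q)
    s=np.linalg.lstsq(np.c_[d1,-d2],o2-o1,rcond=None)[0]
    a,b=o1+s[0]*d1,o2+s[1]*d2
    return (a+b)/2,np.linalg.norm(a-b)
def tool():
    s=robot.observe();return s["tool_pos"],R.from_euler("xyz",s["tool_rot"])
def tgt(x,z):  # rotation with tool x and jaw axis z
    x=np.array(x,float);x/=np.linalg.norm(x);z=np.array(z,float);z-=x*(x@z);z/=np.linalg.norm(z)
    return R.from_matrix(np.c_[x,np.cross(z,x),z])
def rel(P,Rt=None):  # TCP target -> translation, twist in current tool axes
    p,r=tool();t=r.inv().apply(np.array(P)-p)
    w=(r.inv()*Rt).as_rotvec() if Rt is not None else np.zeros(3)
    print("trans",t.round(4),"twist",w.round(3),"deg",np.degrees(np.linalg.norm(w)).round(1));return t,w
E
python3 - <<'E'
from h import *
I={n:cv2.imread(f"pics/{n}0.png") for n in C}
seeds={"side":[(310,321),(302,363),(342,418)],"top":[(407,265),(457,283),(520,262)]}
cs={}
for n in C:
    hsv=cv2.cvtColor(I[n],cv2.COLOR_BGR2HSV)
    m=((hsv[...,1]<75)&(hsv[...,2]>110)).astype(np.uint8)
    k,l,st,ce=cv2.connectedComponentsWithStats(m)
    for i,s in enumerate(seeds[n]):
        w=l[s[1]-4:s[1]+5,s[0]-4:s[0]+5];lab=np.bincount(w[w>0]).argmax()
        pts=np.argwhere(l==lab)[:,::-1]
        print(n,i,st[lab],ce[lab].round(1),cv2.minAreaRect(pts.astype(np.int32)))
        cs[n,i]=ce[lab]
for i in range(3): print(i,tri(cs["side",i],cs["top",i]))
a=cv2.resize(I["side"][290:450,270:400],None,fx=4,fy=4,interpolation=cv2.INTER_CUBIC)[:600]
b=cv2.resize(I["top"][220:305,390:540],None,fx=0,fy=0,dsize=(270,153)) 
cv2.imwrite("pics/c1.png",a)
b=cv2.resize(I["top"][160:340,150:350],None,fx=3,fy=3,interpolation=cv2.INTER_CUBIC)
d=cv2.resize(I["side"][160:290,210:400],None,fx=4,fy=4,interpolation=cv2.INTER_CUBIC)
cv2.imwrite("pics/gt.png",b);cv2.imwrite("pics/gs.png",d)
E
```

```text
side 0 [304 304  12  34 311] [309.8 319.5] ((309.5, 320.5), (33.0, 11.0), 90.0)
side 1 [294 344  16  37 482] [302.4 361.3] ((301.5, 362.0), (36.0, 15.0), 90.0)
side 2 [336 399  14  38 428] [342.2 416.7] ((342.5, 417.5), (37.0, 13.0), 90.0)
top 0 [401 259  13  13 115] [407.1 265. ] ((407.00006103515625, 265.0000305175781), (9.899494171142578, 12.727920532226562), 45.0)
top 1 [452 275  15  14 168] [458.9 281.6] ((459.0, 281.5), (13.0, 14.0), 90.0)
top 2 [518 256  13  11 102] [523.9 261.1] ((524.0000610351562, 261.50006103515625), (10.60660171508789, 10.60660171508789), 45.0)
0 (array([ 0.52801707, -0.1525293 ,  0.04808014]), np.float64(0.0042181647198555))
1 (array([ 0.48669979, -0.27055718,  0.0499209 ]), np.float64(0.004955273723265267))
2 (array([ 0.52972997, -0.42476991,  0.05534862]), np.float64(0.006852660015086944))Traceback (most recent call last):
  File "<stdin>", line 16, in <module>
cv2.error: OpenCV(4.12.0) :-1: error: (-5:Bad argument) in function 'resize'
> Overload resolution failed:
>  - argument for resize() given by name ('dsize') and position (2)
>  - argument for resize() given by name ('dsize') and position (2)
```

```bash
python3 - <<'E'
from h import *
I={n:cv2.imread(f"pics/{n}0.png") for n in C}
for i,(s,t,w) in enumerate([((309.8,320.5),(407.1,265),12),((302,362.3),(458.9,281.6),16),((342.2,417.5),(523.9,261.1),14)]):
    a=onz("side",s,.04);b=onz("top",t,.08);d=np.linalg.norm(a-C["side"]["cam_to_world"][:3,3])
    print(i,a.round(4),b.round(4),"width",(w-.5)*d/581.7)
rs=lambda a,f:cv2.resize(a,None,fx=f,fy=f,interpolation=cv2.INTER_CUBIC)
cv2.imwrite("pics/c1.png",rs(I["side"][295:445,270:400],4))
cv2.imwrite("pics/gt.png",rs(I["top"][160:340,150:350],3))
cv2.imwrite("pics/gs.png",rs(I["side"][160:290,210:400],4))
E
```

```text
0 [ 0.5268 -0.1477  0.04  ] [ 0.5253 -0.1484  0.08  ] width 0.025822337432060187
1 [ 0.4845 -0.2642  0.04  ] [ 0.4854 -0.2639  0.08  ] width 0.032520767302414044
2 [ 0.529  -0.4156  0.04  ] [ 0.5293 -0.4167  0.08  ] width 0.026277674176283877
```

View pics/c1.png

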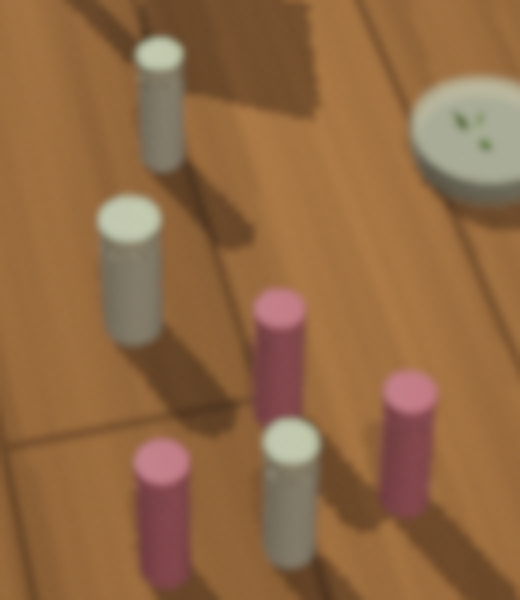

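View pics/gt.png

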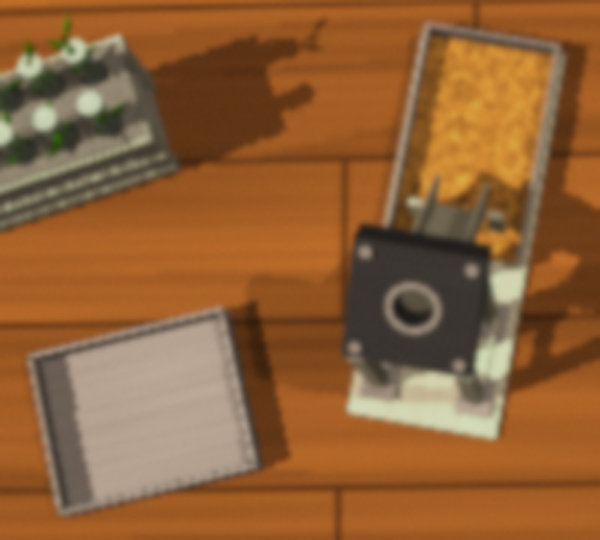

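View pics/gs.png

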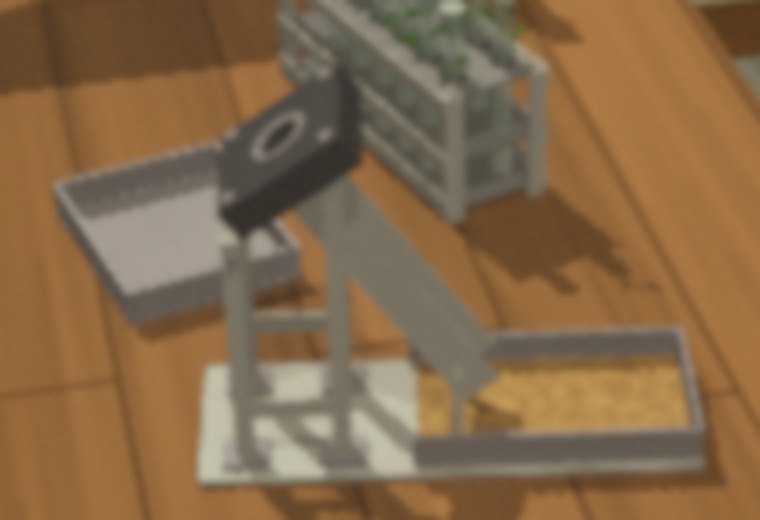

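The crops confirm three white vials, with the look-alikes plain pink. The vial nearest the pinks has about 55 mm clearance. The bore ring sits at top ≈(288,262.7) and side ≈(279.5,193.8). The side tray's rim corners are clear in the top view. Next I'll measure the gauge and the tray.

```bash
python3 - <<'E'
from h import *
I={n:cv2.imread(f"pics/{n}0.png") for n in C}
out={}
for n,s in (("top",(288,262.7)),("side",(279.5,193.8))):
    f=8;x0,y0=int(s[0])-14,int(s[1])-14
    g=cv2.resize(cv2.cvtColor(I[n],cv2.COLOR_BGR2GRAY)[y0:y0+28,x0:x0+28],None,fx=f,fy=f,interpolation=cv2.INTER_CUBIC)
    t,b=cv2.threshold(g,85,255,0)
    cn,_=cv2.findContours(b,cv2.RETR_CCOMP,cv2.CHAIN_APPROX_NONE)
    for c in cn:
        if len(c)>40:
            e=cv2.fitEllipse(c);p=((np.array(e[0])+.5)/f-.5)+[x0,y0]
            print(n,len(c),p.round(2),np.array(e[1])/f)
P=lambda x,y:(x/3+150-1/3,y/3+160-1/3)
m,e=tri((279.5,193.8),(288.0,262.7));print("mouth",m,e)
for nm,a,b,z in (("trayL",(427,25),(390,225),.03),("trayR",(563,45),(523,265),.03),("baseR",(525,265),(497,437),.006),("base far->near L",(427,25),(348,412),.015)):
    v=onz("top",P(*a),z)-onz("top",P(*b),z);print(nm,np.degrees(np.arctan2(v[1],v[0])))
for a,b in (((490,247),(358,229)),((470,378),(343,362))):
    v=onz("top",P(*b),.22)-onz("top",P(*a),.22);print("plate y",np.degrees(np.arctan2(v[1],v[0]))-90)
c=[onz("top",P(*a),.028) for a in((28,355),(222,308),(262,467),(62,515))]
print("sidetray",np.mean(c,0),[x.round(3) for x in c])
for k in range(4):
    v=c[k]-c[k-1];print(np.linalg.norm(v).round(3),np.degrees(np.arctan2(v[1],v[0])).round(1))
E
```

```text
top 437 [287.12 262.34] [18.02758217 20.05747604]
top 277 [286.85 262.85] [10.35953522 13.51468372]
side 105 [290.48 193.04] [3.7649529  4.92107677]
side 308 [279.02 193.46] [ 8.62922096 18.19900322]
side 151 [279.27 193.59] [3.62060523 9.72421169]
side 637 [273.72 185.16] [16.2462368  30.71906471]
mouth [0.51269766 0.1087459  0.21982635] 0.0005833221955921182
trayL -10.138550657556904
trayR -10.889086322610273
baseR -9.872313156415755
base far->near L -11.225450429142159
plate y -8.859368803012941
plate y -8.052691279639077
sidetray [0.46638  0.337009 0.028   ] [array([0.511, 0.43 , 0.028]), array([0.547, 0.276, 0.028]), array([0.422, 0.243, 0.028]), array([0.386, 0.399, 0.028])]
0.129 14.0
0.158 -77.1
0.129 -165.1
0.16 102.9
```

```bash
cat >> h.py <<'E'
m,_=tri((279.02,193.46),(287.12,262.34))
a=np.radians(-10);xg=np.array([np.cos(a),np.sin(a),0]);yg=np.array([-np.sin(a),np.cos(a),0])
zg=np.array([0,0,np.cos(np.radians(35))])-xg*np.sin(np.radians(35))
A,B,Cc=[np.array(v) for v in((.526,-.148,0),(.485,-.264,0),(.529,-.416,0))]
down=[0,0,-1]
E
python3 - <<'E'
from h import *
print("mouth",m,_)
p,r=tool();print(r.as_matrix().round(3))
for s in(1,-1):rel(A+[0,0,.16],tgt(down,s*yg))
for q in((512,237),(487,257),(521,288)):print("pink",onz("top",q,.08)[:2].round(3))
E
```

```text
Traceback (most recent call last):
NameError: name '_' is not defined
```

```bash
python3 - <<'E'
from h import *
print("mouth",m)
p,r=tool();print(r.as_matrix().round(3))
for s in(1,-1):rel(A+[0,0,.16],tgt(down,s*yg))
for q in((512,237),(487,257),(521,288)):print("pink",onz("top",q,.08)[:2].round(3))
E
```

```text
mouth [0.51263615 0.11053277 0.21995247]
[[-0.     0.966  0.257]
 [ 0.001  0.257 -0.966]
 [-1.     0.    -0.001]]
trans [ 0.0915  0.4703 -0.2464] twist [-2.707e+00 -0.000e+00 -2.000e-03] deg 155.1
trans [ 0.0915  0.4703 -0.2464] twist [ 0.434 -0.001  0.   ] deg 24.9
pink [ 0.586 -0.393]
pink [ 0.54  -0.332]
pink [ 0.468 -0.405]
```

```bash
python3 -m creep '[{"translation":[0.04,0.22,-0.115],"twist":[0.434,0,0],"hand":60},{"translation":[0.04,0.22,-0.115],"twist":[0.434,0,0],"hand":60},{"translation":[0.04,0.22,-0.115],"twist":[0.434,0,0],"hand":60},{"translation":[0.04,0.22,-0.115],"twist":[0.434,0,0],"hand":60},{"translation":[0.04,0.22,-0.115],"twist":[0.434,0,0],"hand":60}]' 10
python3 -c "
from h import *
rel(A+[0,0,.16],tgt(down,-yg));print(robot.observe()['qpos'])"
```

```text
time: 0.6
tool_pos: [0.3096, -0.3464, 0.2129]
tool_rot: [-2.812, 1.569, 1.725]
contact_force: [0.4, -1.1, -0.9]
opening: 0.0577
trans [ 0.0532  0.1784 -0.233 ] twist [-0.001 -0.001  0.001] deg 0.1
[-1.00690173e+00  2.71136808e-01  1.74234136e+00  6.95276541e-04
  1.12956183e+00  7.39205865e-01]
```

```bash
python3 -m creep '[{"translation":[0.053,0.178,-0.233],"twist":[0,0,0],"hand":60},{"translation":[0.053,0.178,-0.233],"twist":[0,0,0],"hand":60},{"translation":[0.053,0.178,-0.233],"twist":[0,0,0],"hand":60},{"translation":[0.053,0.178,-0.233],"twist":[0,0,0],"hand":60},{"translation":[0.053,0.178,-0.233],"twist":[0,0,0],"hand":60}]'
python3 -c "
from h import *
rel(A+[0,0,.07],tgt(down,-yg))
cv2.imwrite('pics/s1.png',robot.read_camera('side'))"
```

```text
time: 1.1
tool_pos: [0.4907, -0.1794, 0.1684]
tool_rot: [-2.612, 1.569, 1.925]
contact_force: [-0.0, -1.0, 0.7]
opening: 0.0551
trans [ 0.0984  0.0293 -0.0369] twist [-0.001 -0.002  0.001] deg 0.1
```

```bash
python3 -m creep '[{"translation":[0.01,0.029,-0.037],"twist":[0,0,0],"hand":60},{"translation":[0.01,0.029,-0.037],"twist":[0,0,0],"hand":60},{"translation":[0.05,0.029,-0.037],"twist":[0,0,0],"hand":60},{"translation":[0.098,0.029,-0.037],"twist":[0,0,0],"hand":60},{"translation":[0.098,0.029,-0.037],"twist":[0,0,0],"hand":60}]'
python3 -m creep '[{"translation":[0,0,0],"twist":[0,0,0],"hand":10},{"translation":[0,0,0],"twist":[0,0,0],"hand":10},{"translation":[0,0,0],"twist":[0,0,0],"hand":10},{"translation":[0,0,0],"twist":[0,0,0],"hand":10},{"translation":[0,0,0],"twist":[0,0,0],"hand":10}]' 12
python3 - <<'E'
from h import *
rel(A+[0,0,.07],tgt(down,-yg))
I=robot.read_camera('side');cv2.imwrite('pics/s2.png',cv2.resize(I[240:400,230:390],None,fx=3.5,fy=3.5,interpolation=cv2.INTER_CUBIC))
E
```

```text
time: 1.65
tool_pos: [0.5252, -0.1409, 0.0638]
tool_rot: [-2.128, 1.556, 2.412]
contact_force: [-0.2, 0.3, -0.6]
opening: 0.0548
time: 2.15
tool_pos: [0.526, -0.1414, 0.0653]
tool_rot: [-2.209, 1.559, 2.331]
contact_force: [-0.7, -0.6, 6.1]
opening: 0.0252
trans [-0.0047  0.0011  0.0065] twist [ 0.002 -0.007  0.01 ] deg 0.7
```

View pics/s2.png

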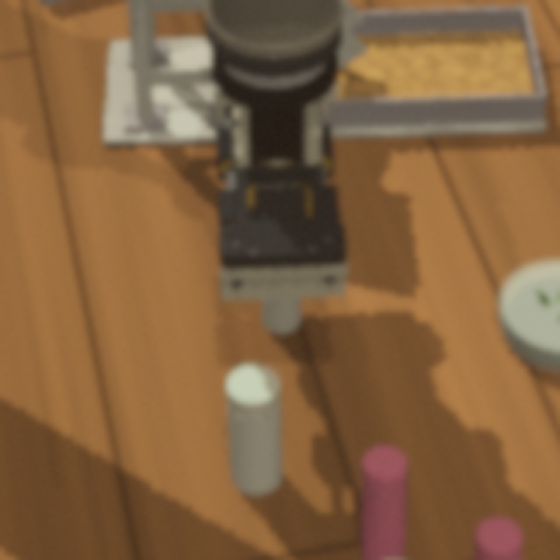

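The picture shows vial A between the jaws, seen at crop (280,310). The measured opening is 25.2 mm, so A is narrow. Next I lift it and tilt it.

```bash
cat >> h.py <<'E'
Rg=tgt(-zg,-yg)
E
python3 -c "
from h import *
p,r=tool();print(p,robot.observe()['contact_force'],robot.observe()['qpos'].round(2))
rel([.47,-.12,.32],Rg)"
```

```text
[ 0.52606595 -0.14135767  0.06531926] [-0.65058194 -0.25124652  6.70133354] [-0.41  0.6   1.68  0.01  0.87  1.33]
trans [-0.254  -0.0614 -0.0132] twist [ 0.    -0.008  0.621] deg 35.6
```

```bash
python3 -m creep '[{"translation":[-0.05,0,0],"twist":[0,0,0],"hand":10},{"translation":[-0.1,-0.01,0],"twist":[0,0,0.1],"hand":10},{"translation":[-0.15,-0.03,0],"twist":[0,0,0.23],"hand":10},{"translation":[-0.2,-0.05,-0.01],"twist":[0,0,0.37],"hand":10},{"translation":[-0.25,-0.06,-0.013],"twist":[0,-0.005,0.5],"hand":10}]' 15
python3 -c "
from h import *
print(robot.observe()['qpos'].round(2),robot.observe()['contact_force'])
rel(m+zg*.115,Rg)"
```

```text
time: 2.7
tool_pos: [0.4721, -0.1208, 0.3064]
tool_rot: [1.575, 1.075, -0.17]
contact_force: [0.9, -1.1, 0.9]
opening: 0.0245
[-0.5  -0.01  1.9   0.22  0.79  1.12] [ 0.8630806  -1.13239312  0.94930168]
trans [-0.0379 -0.0545 -0.2349] twist [ 0.    -0.002  0.115] deg 6.6
```

```bash
python3 -m creep '[{"translation":[-0.03,-0.03,-0.02],"twist":[0,-0.002,0.115],"hand":10},{"translation":[-0.038,-0.055,-0.06],"twist":[0,-0.002,0.115],"hand":10},{"translation":[-0.038,-0.055,-0.105],"twist":[0,-0.002,0.115],"hand":10},{"translation":[-0.038,-0.055,-0.15],"twist":[0,-0.002,0.115],"hand":10},{"translation":[-0.038,-0.055,-0.195],"twist":[0,-0.002,0.115],"hand":10}]'
python3 -m creep '[{"translation":[0,0,-0.03],"twist":[0,0,0],"hand":10},{"translation":[0,0,-0.03],"twist":[0,0,0],"hand":10},{"translation":[0,0,-0.03],"twist":[0,0,0],"hand":10}]'
cat > look.py <<'E'
from h import *
import sys
s=robot.observe();print(s['qpos'].round(2),s['contact_force'].round(1),s['opening'])
rel(m+zg*.080,Rg)
k=sys.argv[1]
T=robot.read_camera('top')[200:320,230:350];S=robot.read_camera('side')[120:260,220:360]
cv2.imwrite(f'pics/{k}.png',np.hstack([cv2.resize(a,(400,400),interpolation=cv2.INTER_CUBIC) for a in(T,S)]))
E
python3 look.py g1
```

```text
time: 3.2
tool_pos: [0.4353, 0.0555, 0.3144]
tool_rot: [1.571, 0.961, -0.175]
contact_force: [0.6, -1.1, -0.3]
opening: 0.0247
time: 3.5
tool_pos: [0.4401, 0.0859, 0.3144]
tool_rot: [1.57, 0.961, -0.173]
contact_force: [-0.4, 0.2, -0.3]
opening: 0.0247
[ 0.14 -0.11  2.02 -0.29  0.66  2.06] [-0.4  0.2 -0.3] 0.024669027604585704
trans [ 0.0359  0.0009 -0.0368] twist [ 0.002 -0.001  0.001] deg 0.1
```

View pics/g1.png

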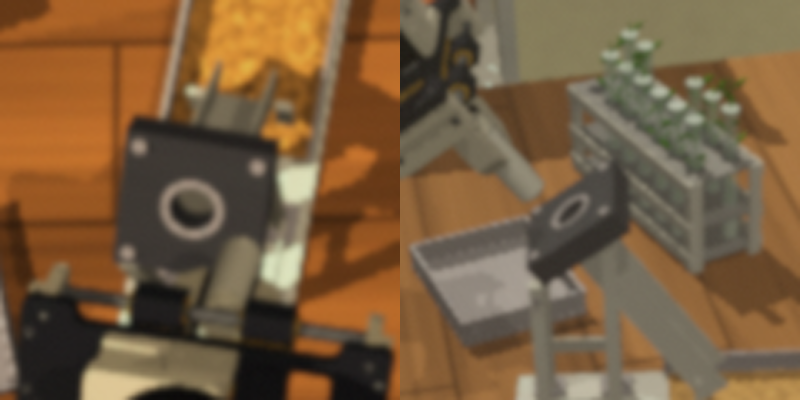

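The vial is held tilted, with its foot in the top crop at (238,245) and its axis parallel to the gauge's, 37 mm to the side of the ring at (192,208). Now I move onto the axis.

```bash
python3 -m creep '[{"translation":[0,0.001,-0.037],"twist":[0,0,0],"hand":10},{"translation":[0,0.001,-0.037],"twist":[0,0,0],"hand":10},{"translation":[0.015,0.001,-0.037],"twist":[0,0,0],"hand":10},{"translation":[0.015,0.001,-0.037],"twist":[0,0,0],"hand":10},{"translation":[0.015,0.001,-0.037],"twist":[0,0,0],"hand":10}]'
python3 look.py g2
```

```text
time: 4.1
tool_pos: [0.4557, 0.1178, 0.3025]
tool_rot: [1.57, 0.962, -0.179]
contact_force: [-0.4, 0.5, 1.1]
opening: 0.0248
[ 0.23 -0.03  1.99 -0.39  0.65  2.23] [-0.4  0.5  1.1] 0.024826754735938397
trans [ 0.0205 -0.0004 -0.0027] twist [-0.003  0.003  0.002] deg 0.3
```

View pics/g2.png

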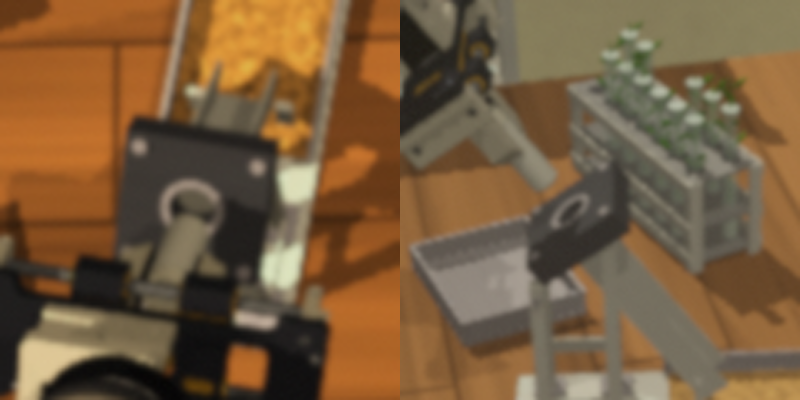

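```bash
python3 - <<'E'
from h import *
p,r=tool();ax=r.as_matrix()[:,0]
T=cv2.imread('pics/g2.png')
for n,off,o,f in(("top",0,(230,200),400/120),("side",400,(220,120),400/140)):
    for lab,base,dr,L in(("bore",m,zg,(0,.02,.036,.06,.08)),("tool",p,ax,(.065,.05,.03,.02))):
        q=(proj(n,[base+dr*t for t in L])-o+.5)*f-.5+[off,0];print(n,lab,q.round(0).tolist())
E
```

```text
top bore [[192.0, 210.0], [186.0, 224.0], [181.0, 236.0], [174.0, 255.0], [168.0, 271.0]]
top tool [[185.0, 236.0], [181.0, 247.0], [175.0, 263.0], [172.0, 271.0]]
side bore [[570.0, 211.0], [555.0, 194.0], [543.0, 181.0], [525.0, 161.0], [510.0, 144.0]]
side tool [[544.0, 182.0], [533.0, 169.0], [518.0, 152.0], [510.0, 144.0]]
```

```bash
python3 -m creep '[{"translation":[0.01,0,-0.003],"twist":[-0.003,0.003,0],"hand":10},{"translation":[0.025,0,-0.003],"twist":[-0.003,0.003,0],"hand":10},{"translation":[0.028,0,-0.003],"twist":[-0.003,0.003,0],"hand":10},{"translation":[0.028,0,-0.003],"twist":[-0.003,0.003,0],"hand":10}]'
python3 look.py g3
python3 - <<'E'
from h import *
p,r=tool();ax=r.as_matrix()[:,0]
a=[]
im=cv2.imread('pics/g3.png')
T=im[120:280,110:270];S=im[100:260,490:650]
cv2.imwrite('pics/g3b.png',np.hstack([cv2.resize(x,(400,400),interpolation=cv2.INTER_CUBIC) for x in(T,S)]))
for n,off,o,f,c in(("top",0,(230,200),400/120,(110,120)),("side",400,(220,120),400/140,(490,100))):
    for lab,base,dr,L in(("bore",m,zg,(0,.005)),("toolfoot",p,ax,(.065,.03))):
        q=((proj(n,[base+dr*t for t in L])-o+.5)*f-.5+[off,0]-np.array(c))*2.5+[off,0];print(n,lab,q.round(0).tolist())
E
```

```text
time: 4.6
tool_pos: [0.4722, 0.1182, 0.2795]
tool_rot: [1.571, 0.962, -0.174]
contact_force: [0.0, 0.2, 0.7]
opening: 0.025
[ 0.22  0.02  2.   -0.41  0.58  2.25] [0.  0.2 0.7] 0.02495979351942245
trans [-0.0076 -0.0005  0.0005] twist [ 0.    -0.     0.002] deg 0.1
top bore [[204.0, 224.0], [200.0, 233.0]]
top toolfoot [[195.0, 235.0], [170.0, 300.0]]
side bore [[600.0, 277.0], [591.0, 267.0]]
side toolfoot [[588.0, 257.0], [523.0, 185.0]]
```

View pics/g3b.png

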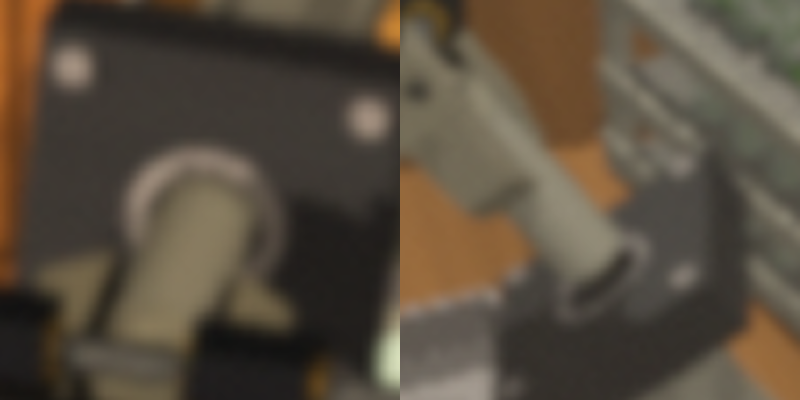

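The foot end at crop (200,230) and side (597,270) sits centred in the ring in both views, to within about 1 mm. Now I insert it gently and watch the force.

```bash
python3 -m creep '[{"translation":[0.004,-0.0005,0.0005],"twist":[0,0,0.002],"hand":10},{"translation":[0.008,-0.0005,0.0005],"twist":[0,0,0.002],"hand":10},{"translation":[0.012,-0.0005,0.0005],"twist":[0,0,0.002],"hand":10}]'
python3 -c "
from h import *
s=robot.observe();p,r=tool();print('tool force',r.inv().apply(s['contact_force']).round(1));rel(m+zg*.036,Rg)"
```

```text
time: 5.0
tool_pos: [0.4783, 0.1169, 0.2702]
tool_rot: [1.573, 0.959, -0.172]
contact_force: [-1.7, -0.9, -1.1]
opening: 0.0249
tool force [ 0.  -1.9  1.2]
trans [ 0.0252 -0.0002  0.0003] twist [ 0.    -0.001 -0.001] deg 0.1
```

```bash
python3 -m creep '[{"translation":[0.005,0,0],"twist":[0,0,0],"hand":10},{"translation":[0.01,0,0],"twist":[0,0,0],"hand":10},{"translation":[0.013,0,0],"twist":[0,0,0],"hand":10}]'
cat > f.py <<'E'
from h import *
s=robot.observe();p,r=tool();print('tool force',r.inv().apply(s['contact_force']).round(1));rel(m+zg*.034,Rg)
E
python3 f.py
```

```text
time: 5.3
tool_pos: [0.4857, 0.1155, 0.2587]
tool_rot: [1.572, 0.96, -0.173]
contact_force: [-1.2, 0.8, -1.2]
opening: 0.0245
tool force [ 0.2 -1.8 -0.6]
trans [0.0135 0.0002 0.0002] twist [ 0.    -0.001 -0.   ] deg 0.1
```

```bash
python3 -m creep '[{"translation":[0.006,0,0],"twist":[0,0,0],"hand":10},{"translation":[0.012,0,0],"twist":[0,0,0],"hand":10},{"translation":[0.012,0,0],"twist":[0,0,0],"hand":10},{"translation":[0.012,0,0],"twist":[0,0,0],"hand":10}]'
python3 f.py
python3 -m creep '[{"translation":[0,0,0],"twist":[0,0,0],"hand":55},{"translation":[0,0,0],"twist":[0,0,0],"hand":55},{"translation":[0,0,0],"twist":[0,0,0],"hand":55},{"translation":[0,0,0],"twist":[0,0,0],"hand":55},{"translation":[0,0,0],"twist":[0,0,0],"hand":55}]'
python3 -m creep '[{"translation":[-0.03,0,0],"twist":[0,0,0],"hand":55},{"translation":[-0.08,0,0],"twist":[0,0,0],"hand":55},{"translation":[-0.11,0,0],"twist":[0,0,0],"hand":55}]'
python3 - <<'E'
from h import *
def cr(n,x,y,w,h):return cv2.resize(robot.read_camera(n)[y:y+h,x:x+w],(400,400),interpolation=cv2.INTER_CUBIC)
cv2.imwrite('pics/r1.png',np.hstack([cr('top',240,160,120,120),cr('side',240,150,160,160)]))
rel(B+[0,0,.2],tgt(down,-yg))
E
```

```text
time: 5.7
tool_pos: [0.4925, 0.1142, 0.2487]
tool_rot: [1.572, 0.96, -0.173]
contact_force: [-0.5, 0.8, -0.5]
opening: 0.0247
tool force [ 0.1 -0.8 -0.7]
trans [0.0013 0.0002 0.0001] twist [ 0.    -0.001  0.   ] deg 0.0
time: 6.2
tool_pos: [0.4926, 0.1142, 0.2489]
tool_rot: [1.572, 0.96, -0.173]
contact_force: [0.1, -0.1, -0.2]
opening: 0.0503
time: 6.5
tool_pos: [0.4295, 0.1254, 0.3413]
tool_rot: [1.574, 0.958, -0.171]
contact_force: [-1.0, 1.0, 0.3]
opening: 0.0504
trans [0.1855 0.0162 0.3753] twist [ 0.001 -0.005 -0.618] deg 35.4
```

View pics/r1.png

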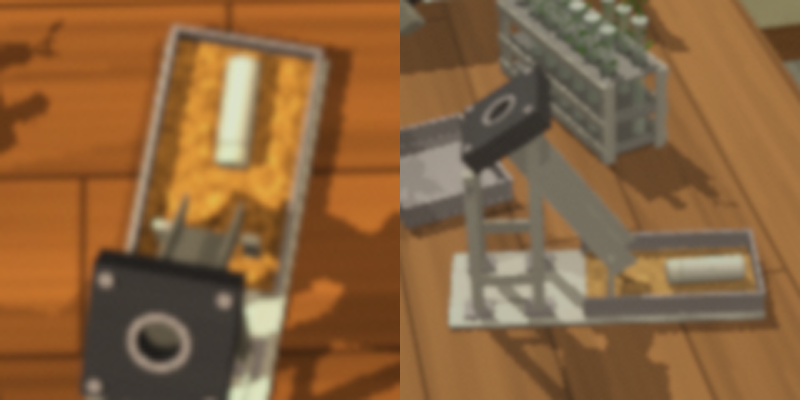

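Vial A lies in the catch tray: top crop (235,110), side crop (705,268). The bore is clear. Next is B.

```bash
python3 -m creep '[{"translation":[0,0,0.05],"twist":[0,0,-0.12],"hand":65},{"translation":[0.02,0,0.1],"twist":[0,0,-0.25],"hand":65},{"translation":[0.05,0,0.145],"twist":[0,0,-0.4],"hand":65},{"translation":[0.08,0.01,0.185],"twist":[0,-0.005,-0.53],"hand":65},{"translation":[0.09,0.01,0.22],"twist":[0,-0.005,-0.618],"hand":65}]'
python3 -c "
from h import *
rel(B+[0,0,.14],tgt(down,-yg))"
```

```text
time: 7.1
tool_pos: [0.451, -0.089, 0.278]
tool_rot: [-1.727, 1.566, 2.81]
contact_force: [1.6, 0.4, 0.8]
opening: 0.0596
trans [0.1376 0.0646 0.1665] twist [-0.001 -0.001  0.004] deg 0.3
```

```bash
python3 -m creep '[{"translation":[0.138,0.065,0.167],"twist":[0,0,0.004],"hand":65},{"translation":[0.138,0.065,0.167],"twist":[0,0,0.004],"hand":65},{"translation":[0.138,0.065,0.167],"twist":[0,0,0.004],"hand":65},{"translation":[0.138,0.065,0.167],"twist":[0,0,0.004],"hand":65},{"translation":[0.138,0.065,0.167],"twist":[0,0,0.004],"hand":65}]'
python3 -m creep '[{"translation":[0,0,0],"twist":[0,0,0],"hand":65},{"translation":[0,0,0],"twist":[0,0,0],"hand":65}]'
python3 -c "
from h import *
rel(B+[0,0,.07],tgt(down,-yg))"
```

```text
time: 7.6
tool_pos: [0.4842, -0.2671, 0.1354]
tool_rot: [-1.973, 1.566, 2.561]
contact_force: [0.3, 0.6, 0.4]
opening: 0.0596
time: 7.8
tool_pos: [0.4832, -0.267, 0.1336]
tool_rot: [-1.997, 1.562, 2.536]
contact_force: [0.6, 0.3, -0.0]
opening: 0.0599
trans [ 0.0636  0.0017 -0.0031] twist [-0.005 -0.004  0.008] deg 0.6
```

```bash
python3 -m creep '[{"translation":[0,0.002,-0.003],"twist":[-0.005,-0.004,0.008],"hand":65},{"translation":[0.03,0.002,-0.003],"twist":[-0.005,-0.004,0.008],"hand":65},{"translation":[0.055,0.002,-0.003],"twist":[-0.005,-0.004,0.008],"hand":65},{"translation":[0.063,0.002,-0.003],"twist":[-0.005,-0.004,0.008],"hand":65},{"translation":[0.063,0.002,-0.003],"twist":[-0.005,-0.004,0.008],"hand":65}]'
python3 -m creep '[{"translation":[0,0,0],"twist":[0,0,0],"hand":15},{"translation":[0,0,0],"twist":[0,0,0],"hand":15},{"translation":[0,0,0],"twist":[0,0,0],"hand":15},{"translation":[0,0,0],"twist":[0,0,0],"hand":15},{"translation":[0,0,0],"twist":[0,0,0],"hand":15}]' 12
python3 -c "
from h import *
print(robot.observe()['qpos'].round(2))
s=np.radians(13.5);print('tray',proj('top',[.466,.337,.004]))
for k in(-1,1):rel([.466,.337,.20],tgt(down,-yg))"
```

```text
time: 8.3
tool_pos: [0.4853, -0.263, 0.0707]
tool_rot: [-1.532, 1.57, 3.008]
contact_force: [-0.3, 0.3, 0.3]
opening: 0.0594
time: 8.8
tool_pos: [0.4856, -0.2632, 0.0713]
tool_rot: [0.927, 1.57, -0.817]
contact_force: [-0.3, 1.0, 3.7]
opening: 0.0306
[-0.64  0.6   1.67 -0.    0.88  1.11]
tray [[199.68216937 297.73898351]]
trans [-0.129  -0.1227 -0.5878] twist [ 0.001  0.    -0.001] deg 0.1
trans [-0.129  -0.1227 -0.5878] twist [ 0.001  0.    -0.001] deg 0.1
```

B's opening is 30.6 mm, so it's wide. It goes straight to the steel tray, passing over the gauge.

```bash
python3 -m creep '[{"translation":[-0.05,0,0],"twist":[0,0,0],"hand":15},{"translation":[-0.1,0,0],"twist":[0,0,0],"hand":15},{"translation":[-0.15,-0.01,-0.01],"twist":[0,0,0],"hand":15},{"translation":[-0.2,-0.01,-0.03],"twist":[0,0,0],"hand":15},{"translation":[-0.25,-0.01,-0.05],"twist":[0,0,0],"hand":15}]' 15
python3 -c "
from h import *
rel([.466,.337,.35],tgt(down,-yg))"
```

```text
time: 9.3
tool_pos: [0.483, -0.2153, 0.3139]
tool_rot: [0.967, 1.57, -0.778]
contact_force: [0.9, -0.8, -0.2]
opening: 0.0308
trans [-0.0365 -0.1126 -0.541 ] twist [ 0.     0.001 -0.001] deg 0.1
```

```bash
python3 -m creep '[{"translation":[-0.03,-0.01,-0.04],"twist":[0,0,0],"hand":15},{"translation":[-0.04,-0.02,-0.085],"twist":[0,0,0],"hand":15},{"translation":[-0.04,-0.03,-0.13],"twist":[0,0,0],"hand":15},{"translation":[-0.04,-0.038,-0.175],"twist":[0,0,0],"hand":15},{"translation":[-0.04,-0.047,-0.22],"twist":[0,0,0],"hand":15}]'
python3 -c "
from h import *
rel([.466,.337,.35],tgt(down,-yg))"
```

```text
time: 9.8
tool_pos: [0.4744, 0.0112, 0.354]
tool_rot: [1.241, 1.569, -0.504]
contact_force: [0.8, 0.1, -0.0]
opening: 0.0306
trans [ 0.0038 -0.065  -0.3194] twist [-0.     0.    -0.001] deg 0.1
```

```bash
python3 -m creep '[{"translation":[0,-0.01,-0.05],"twist":[0,0,0],"hand":15},{"translation":[0,-0.02,-0.1],"twist":[0,0,0],"hand":15},{"translation":[0,-0.03,-0.15],"twist":[0,0,0],"hand":15},{"translation":[0,-0.04,-0.2],"twist":[0,0,0],"hand":15},{"translation":[0,-0.05,-0.25],"twist":[0,0,0],"hand":15}]'
python3 -c "
from h import *
rel([.466,.337,.25],tgt(down,-yg))"
```

```text
time: 10.3
tool_pos: [0.4682, 0.2614, 0.3539]
tool_rot: [1.277, 1.569, -0.469]
contact_force: [2.0, -0.8, -0.5]
opening: 0.0307
trans [ 0.1039 -0.0155 -0.0741] twist [-0.     0.    -0.002] deg 0.1
```

```bash
python3 -m creep '[{"translation":[0.01,-0.015,-0.045],"twist":[0,0,0],"hand":15},{"translation":[0.05,-0.0155,-0.074],"twist":[0,0,0],"hand":15},{"translation":[0.1,-0.0155,-0.074],"twist":[0,0,0],"hand":15},{"translation":[0.15,-0.0155,-0.074],"twist":[0,0,0],"hand":15},{"translation":[0.18,-0.0155,-0.074],"twist":[0,0,0],"hand":15}]'
python3 -m creep '[{"translation":[0,0,0],"twist":[0,0,0],"hand":15},{"translation":[0,0,0],"twist":[0,0,0],"hand":15}]'
python3 -c "
from h import *
rel([.466,.337,.0773],tgt(down,-yg))"
```

```text
time: 10.8
tool_pos: [0.4642, 0.3362, 0.1697]
tool_rot: [-0.623, 1.566, -2.368]
contact_force: [-0.8, 0.3, 0.2]
opening: 0.0307
time: 11.0
tool_pos: [0.4641, 0.3361, 0.1698]
tool_rot: [-0.676, 1.565, -2.421]
contact_force: [-0.8, -0.1, -0.8]
opening: 0.0306
trans [ 0.0925  0.0021 -0.0016] twist [0.    0.005 0.004] deg 0.4
```

```bash
python3 -m creep '[{"translation":[0.04,0.002,-0.0015],"twist":[0,0.005,0.004],"hand":15},{"translation":[0.075,0.002,-0.0015],"twist":[0,0.005,0.004],"hand":15},{"translation":[0.087,0.002,-0.0015],"twist":[0,0.005,0.004],"hand":15},{"translation":[0.089,0.002,-0.0015],"twist":[0,0.005,0.004],"hand":15},{"translation":[0.089,0.002,-0.0015],"twist":[0,0.005,0.004],"hand":15}]'
python3 -m creep '[{"translation":[0.002,0,0],"twist":[0,0,0],"hand":15},{"translation":[0.002,0,0],"twist":[0,0,0],"hand":15}]'
python3 -m creep '[{"translation":[0.002,0,0],"twist":[0,0,0],"hand":15},{"translation":[0.002,0,0],"twist":[0,0,0],"hand":15}]'
```

```text
time: 11.5
tool_pos: [0.4672, 0.3375, 0.0828]
tool_rot: [2.269, 1.567, 0.524]
contact_force: [0.6, 0.5, -0.7]
opening: 0.0309
time: 11.7
tool_pos: [0.4682, 0.3381, 0.0825]
tool_rot: [2.251, 1.564, 0.506]
contact_force: [0.4, -0.0, -0.3]
opening: 0.0306
time: 11.9
tool_pos: [0.4685, 0.3383, 0.0811]
tool_rot: [2.249, 1.563, 0.504]
contact_force: [0.2, -0.4, 0.2]
opening: 0.0306
```

```bash
python3 -m creep '[{"translation":[0.003,0,0],"twist":[0,0,0],"hand":15},{"translation":[0.003,0,0],"twist":[0,0,0],"hand":15},{"translation":[0.003,0,0],"twist":[0,0,0],"hand":15}]'
python3 -m creep '[{"translation":[0.002,0,0],"twist":[0,0,0],"hand":15},{"translation":[0.002,0,0],"twist":[0,0,0],"hand":15}]'
python3 -m creep '[{"translation":[0.002,0,0],"twist":[0,0,0],"hand":15},{"translation":[0.002,0,0],"twist":[0,0,0],"hand":15}]'
```

```text
time: 12.2
tool_pos: [0.4684, 0.3382, 0.0779]
tool_rot: [2.247, 1.563, 0.502]
contact_force: [0.1, 0.1, 0.6]
opening: 0.0301
time: 12.4
tool_pos: [0.4682, 0.3381, 0.0755]
tool_rot: [2.252, 1.564, 0.507]
contact_force: [0.6, -0.7, -0.0]
opening: 0.0309
time: 12.6
tool_pos: [0.4689, 0.3384, 0.0746]
tool_rot: [2.22, 1.562, 0.474]
contact_force: [-0.3, -0.2, 6.5]
opening: 0.0305
```

```bash
python3 -m creep '[{"translation":[0,0,0],"twist":[0,0,0],"hand":55},{"translation":[0,0,0],"twist":[0,0,0],"hand":55},{"translation":[0,0,0],"twist":[0,0,0],"hand":55},{"translation":[0,0,0],"twist":[0,0,0],"hand":55}]'
python3 -m creep '[{"translation":[-0.03,0,0],"twist":[0,0,0],"hand":55},{"translation":[-0.075,0,0],"twist":[0,0,0],"hand":55},{"translation":[-0.12,0,0],"twist":[0,0,0],"hand":55},{"translation":[-0.165,0,0.01],"twist":[0,0,0],"hand":55},{"translation":[-0.21,0,0.05],"twist":[0,0,0],"hand":55}]'
python3 -m creep '[{"translation":[-0.03,0,0.04],"twist":[0,0,0],"hand":55},{"translation":[-0.035,0,0.085],"twist":[0,0,0],"hand":55},{"translation":[-0.035,0,0.13],"twist":[0,0,0],"hand":55},{"translation":[-0.035,0,0.18],"twist":[0,0,0],"hand":55},{"translation":[-0.035,0,0.23],"twist":[0,0,0],"hand":55}]'
python3 - <<'E'
from h import *
rel(Cc+[0,0,.2],tgt(down,-yg))
T=robot.read_camera('top');cv2.imwrite('pics/t3.png',T)
hsv=cv2.cvtColor(T,cv2.COLOR_BGR2HSV)[260:335,158:240]
mk=((hsv[...,2]>195)).astype(np.uint8);k,l,st,ce=cv2.connectedComponentsWithStats(mk)
for i in range(1,k):
    if st[i,4]>30:print(st[i],ce[i]+[158,260])
print(proj('top',[[.468,.338,.084],[.468,.338,.004]]))
E
```

```text
time: 13.0
tool_pos: [0.4688, 0.3383, 0.0744]
tool_rot: [2.222, 1.562, 0.477]
contact_force: [0.2, -0.7, -0.1]
opening: 0.0497
time: 13.5
tool_pos: [0.46, 0.2962, 0.2788]
tool_rot: [2.263, 1.56, 0.521]
contact_force: [0.3, -0.1, 0.7]
opening: 0.0504
time: 14.0
tool_pos: [0.4195, 0.0679, 0.3122]
tool_rot: [2.234, 1.559, 0.492]
contact_force: [1.6, -0.2, 0.2]
opening: 0.0506
trans [0.1107 0.1892 0.459 ] twist [ 0.004 -0.007 -0.009] deg 0.7
[ 27  26  12  14 127] [190.74015748 292.43307087]
[[191.02263304 293.35341916]
 [199.2871296  296.90561509]]
```

B stands upright: its cap was found at (190.7,292.4) against (191,293.4) predicted. Now C.

```bash
python3 -m creep '[{"translation":[0,0.015,0.045],"twist":[0,-0.007,-0.009],"hand":55},{"translation":[0.01,0.035,0.09],"twist":[0,-0.007,-0.009],"hand":55},{"translation":[0.02,0.055,0.135],"twist":[0,-0.007,-0.009],"hand":55},{"translation":[0.04,0.075,0.18],"twist":[0,-0.007,-0.009],"hand":55},{"translation":[0.05,0.095,0.225],"twist":[0,-0.007,-0.009],"hand":55}]'
python3 -m creep '[{"translation":[0.012,0.02,0.045],"twist":[0,0,0],"hand":55},{"translation":[0.025,0.04,0.09],"twist":[0,0,0],"hand":55},{"translation":[0.035,0.055,0.135],"twist":[0,0,0],"hand":55},{"translation":[0.05,0.075,0.18],"twist":[0,0,0],"hand":55},{"translation":[0.06,0.09,0.22],"twist":[0,0,0],"hand":55}]'
python3 -c "
from h import *
rel(Cc+[0,0,.135],tgt(down,-yg))"
```

```text
time: 14.55
tool_pos: [0.471, -0.1701, 0.2632]
tool_rot: [-0.348, 1.567, -2.095]
contact_force: [1.1, 0.4, -0.9]
opening: 0.0504
time: 15.05
tool_pos: [0.5209, -0.4045, 0.2026]
tool_rot: [-0.606, 1.567, -2.354]
contact_force: [0.5, 0.1, 0.5]
opening: 0.0509
trans [0.0676 0.0101 0.0097] twist [-0.002  0.003  0.002] deg 0.3
```

```bash
python3 -m creep '[{"translation":[0.02,0.01,0.01],"twist":[0,0.003,0.002],"hand":55},{"translation":[0.05,0.01,0.01],"twist":[0,0.003,0.002],"hand":55},{"translation":[0.065,0.01,0.01],"twist":[0,0.003,0.002],"hand":55},{"translation":[0.065,0.01,0.01],"twist":[0,0.003,0.002],"hand":55},{"translation":[0.065,0.01,0.01],"twist":[0,0.003,0.002],"hand":55}]'
python3 -c "
from h import *
rel(Cc+[0,0,.07],tgt(down,-yg))"
```

```text
time: 15.55
tool_pos: [0.529, -0.4164, 0.1379]
tool_rot: [-0.594, 1.57, -2.342]
contact_force: [-0.7, 0.4, 0.4]
opening: 0.0505
trans [ 0.0679 -0.     -0.0004] twist [-0.002  0.     0.   ] deg 0.1
```

```bash
python3 -m creep '[{"translation":[0.03,0,0],"twist":[0,0,0],"hand":55},{"translation":[0.055,0,0],"twist":[0,0,0],"hand":55},{"translation":[0.067,0,0],"twist":[0,0,0],"hand":55},{"translation":[0.067,0,0],"twist":[0,0,0],"hand":55},{"translation":[0.067,0,0],"twist":[0,0,0],"hand":55}]'
python3 -m creep '[{"translation":[0,0,0],"twist":[0,0,0],"hand":10},{"translation":[0,0,0],"twist":[0,0,0],"hand":10},{"translation":[0,0,0],"twist":[0,0,0],"hand":10},{"translation":[0,0,0],"twist":[0,0,0],"hand":10},{"translation":[0,0,0],"twist":[0,0,0],"hand":10}]' 12
python3 -c "
from h import *
rel([.47,-.2,.32],Rg);print(robot.observe()['qpos'].round(2))"
```

```text
time: 16.05
tool_pos: [0.5297, -0.4169, 0.0725]
tool_rot: [0.825, 1.568, -0.923]
contact_force: [0.0, -0.4, 0.1]
opening: 0.0502
time: 16.55
tool_pos: [0.5298, -0.4171, 0.073]
tool_rot: [0.851, 1.568, -0.896]
contact_force: [-0.2, 0.0, 2.6]
opening: 0.0248
trans [-0.2476 -0.0964 -0.2027] twist [-0.001  0.003  0.608] deg 34.9
[-0.78  0.78  1.28 -0.    1.08  0.97]
```

C's opening is 24.8 mm, so it's narrow. I lift it and bring it to the bore.

```bash
python3 -m creep '[{"translation":[-0.05,0,0],"twist":[0,0,0],"hand":10},{"translation":[-0.1,0,0],"twist":[0,0,0],"hand":10},{"translation":[-0.145,-0.01,-0.01],"twist":[0,0,0.1],"hand":10},{"translation":[-0.19,-0.02,-0.02],"twist":[0,0,0.23],"hand":10},{"translation":[-0.235,-0.03,-0.03],"twist":[0,0,0.36],"hand":10}]' 15
python3 -c "
from h import *
rel(m+zg*.13,Rg)"
```

```text
time: 17.05
tool_pos: [0.5051, -0.3812, 0.31]
tool_rot: [1.562, 1.203, -0.185]
contact_force: [0.2, -0.5, 0.8]
opening: 0.0245
trans [-0.072  -0.1365 -0.4853] twist [0.    0.004 0.243] deg 13.9
```

```bash
python3 -m creep '[{"translation":[-0.02,-0.025,-0.035],"twist":[0,0.004,0.13],"hand":10},{"translation":[-0.035,-0.05,-0.07],"twist":[0,0.004,0.243],"hand":10},{"translation":[-0.05,-0.075,-0.11],"twist":[0,0.004,0.243],"hand":10},{"translation":[-0.06,-0.1,-0.15],"twist":[0,0.004,0.243],"hand":10},{"translation":[-0.07,-0.125,-0.185],"twist":[0,0.004,0.243],"hand":10}]'
python3 -c "
from h import *
rel(m+zg*.12,Rg)"
```

```text
time: 17.55
tool_pos: [0.3964, -0.1723, 0.3296]
tool_rot: [1.571, 0.959, -0.174]
contact_force: [0.8, 0.4, 0.1]
opening: 0.0249
trans [ 0.0073 -0.0095 -0.2987] twist [-0. -0. -0.] deg 0.0
```

```bash
python3 -m creep '[{"translation":[0,-0.01,-0.05],"twist":[0,0,0],"hand":10},{"translation":[0,-0.01,-0.1],"twist":[0,0,0],"hand":10},{"translation":[0,-0.01,-0.15],"twist":[0,0,0],"hand":10},{"translation":[0,-0.01,-0.2],"twist":[0,0,0],"hand":10},{"translation":[0,-0.01,-0.25],"twist":[0,0,0],"hand":10}]'
python3 -m creep '[{"translation":[0,0,-0.03],"twist":[0,0,0],"hand":10},{"translation":[0,0,-0.04],"twist":[0,0,0],"hand":10},{"translation":[0,0,-0.04],"twist":[0,0,0],"hand":10}]'
python3 -c "
from h import *
rel(m+zg*.08,Rg)"
```

```text
time: 18.05
tool_pos: [0.4228, 0.0252, 0.3233]
tool_rot: [1.57, 0.963, -0.176]
contact_force: [-0.5, -1.7, -0.8]
opening: 0.0248
time: 18.35
tool_pos: [0.4296, 0.0663, 0.3232]
tool_rot: [1.57, 0.963, -0.172]
contact_force: [1.0, -0.3, -0.8]
opening: 0.0246
trans [ 0.0472  0.0018 -0.058 ] twist [ 0.003 -0.001  0.003] deg 0.2
```

```bash
python3 -m creep '[{"translation":[0,0.002,-0.03],"twist":[0.003,-0.001,0.003],"hand":10},{"translation":[0,0.002,-0.058],"twist":[0.003,-0.001,0.003],"hand":10},{"translation":[0.02,0.002,-0.058],"twist":[0.003,-0.001,0.003],"hand":10},{"translation":[0.037,0.002,-0.058],"twist":[0.003,-0.001,0.003],"hand":10},{"translation":[0.042,0.002,-0.058],"twist":[0.003,-0.001,0.003],"hand":10}]'
python3 -m creep '[{"translation":[0,0,0],"twist":[0,0,0],"hand":10},{"translation":[0,0,0],"twist":[0,0,0],"hand":10}]'
python3 - <<'E'
from h import *
rel(m+zg*.08,Rg);p,r=tool();ax=r.as_matrix()[:,0]
W=[]
for n in("top","side"):
    c=proj(n,m)[0];I=robot.read_camera(n);x,y=c.astype(int)-24
    W.append(cv2.resize(I[y:y+48,x:x+48],(400,400),interpolation=cv2.INTER_CUBIC));print(n,((proj(n,[m,p+ax*.073,p+ax*.04])-[x,y]+.5)*400/48).round())
cv2.imwrite('pics/g5.png',np.hstack(W))
E
```

```text
time: 18.85
tool_pos: [0.4645, 0.1179, 0.2882]
tool_rot: [1.569, 0.963, -0.177]
contact_force: [0.6, 0.5, 1.0]
opening: 0.0245
time: 19.05
tool_pos: [0.4645, 0.1171, 0.2886]
tool_rot: [1.569, 0.963, -0.178]
contact_force: [0.3, -0.0, 0.1]
opening: 0.0244
trans [ 0.0041  0.0005 -0.0019] twist [-0.002  0.002  0.003] deg 0.2
top [[205. 209.]
 [206. 233.]
 [182. 294.]]
side [[206. 208.]
 [180. 186.]
 [109. 106.]]
```

View pics/g5.png

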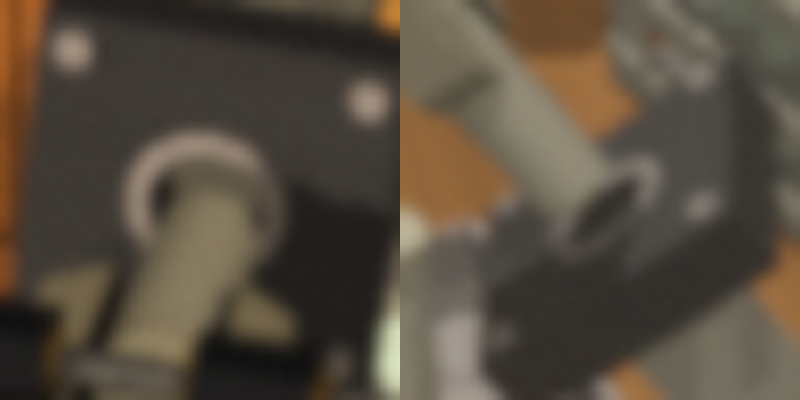

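C's foot, at top crop (210,210), is short of the ring and about 2 mm to its right, which agrees with the computed -1.9 mm. I correct that and insert gently.

```bash
python3 -m creep '[{"translation":[0,0.0005,-0.002],"twist":[-0.002,0.002,0.003],"hand":10},{"translation":[0.004,0.0005,-0.002],"twist":[-0.002,0.002,0.003],"hand":10},{"translation":[0.007,0.0005,-0.002],"twist":[-0.002,0.002,0.003],"hand":10},{"translation":[0.007,0.0005,-0.002],"twist":[-0.002,0.002,0.003],"hand":10}]'
python3 f.py
python3 -m creep '[{"translation":[0.004,0,0],"twist":[0,0,0],"hand":10},{"translation":[0.008,0,0],"twist":[0,0,0],"hand":10},{"translation":[0.010,0,0],"twist":[0,0,0],"hand":10}]'
python3 f.py
```

```text
time: 19.55
tool_pos: [0.4692, 0.1187, 0.283]
tool_rot: [1.57, 0.959, -0.174]
contact_force: [-0.9, 0.5, -0.5]
opening: 0.0248
tool force [-0.2 -1.1 -0.3]
trans [ 0.043  -0.      0.0005] twist [ 0.001 -0.    -0.   ] deg 0.1
time: 19.85
tool_pos: [0.475, 0.1176, 0.2743]
tool_rot: [1.57, 0.96, -0.174]
contact_force: [0.3, -0.1, -0.5]
opening: 0.0244
tool force [ 0.6 -0.1  0.1]
trans [0.0325 0.0002 0.0004] twist [ 0.001 -0.     0.   ] deg 0.0
```

```bash
python3 -m creep '[{"translation":[0.005,0,0],"twist":[0,0,0],"hand":10},{"translation":[0.01,0,0],"twist":[0,0,0],"hand":10},{"translation":[0.014,0,0],"twist":[0,0,0],"hand":10}]'
python3 f.py
python3 -m creep '[{"translation":[0.005,0,0],"twist":[0,0,0],"hand":10},{"translation":[0.01,0,0],"twist":[0,0,0],"hand":10},{"translation":[0.014,0,0],"twist":[0,0,0],"hand":10},{"translation":[0.014,0,0],"twist":[0,0,0],"hand":10}]'
python3 f.py
```

```text
time: 20.15
tool_pos: [0.4831, 0.1161, 0.2623]
tool_rot: [1.57, 0.96, -0.175]
contact_force: [0.3, 0.2, -0.9]
opening: 0.0243
tool force [ 0.9 -0.2 -0.2]
trans [0.018  0.0004 0.0004] twist [0.001 0.    0.001] deg 0.1
time: 20.55
tool_pos: [0.4912, 0.1146, 0.2503]
tool_rot: [1.569, 0.961, -0.175]
contact_force: [-0.2, -0.1, -0.2]
opening: 0.0246
tool force [ 0.1 -0.3  0.2]
trans [0.0034 0.0005 0.0003] twist [0.001 0.    0.001] deg 0.1
```

Depth is about 35 mm with almost no force. I release, back off and check.

```bash
python3 -m creep '[{"translation":[0,0,0],"twist":[0,0,0],"hand":55},{"translation":[0,0,0],"twist":[0,0,0],"hand":55},{"translation":[0,0,0],"twist":[0,0,0],"hand":55},{"translation":[0,0,0],"twist":[0,0,0],"hand":55},{"translation":[0,0,0],"twist":[0,0,0],"hand":55}]'
python3 -m creep '[{"translation":[-0.03,0,0],"twist":[0,0,0],"hand":55},{"translation":[-0.08,0,0],"twist":[0,0,0],"hand":55},{"translation":[-0.13,0,0],"twist":[0,0,0],"hand":55},{"translation":[-0.15,0,0.04],"twist":[0,0,0],"hand":55},{"translation":[-0.15,0,0.08],"twist":[0,0,0],"hand":55}]'
python3 -m creep '[{"translation":[0,0,0.05],"twist":[0,0,0],"hand":55},{"translation":[0,0,0.1],"twist":[0,0,0],"hand":55},{"translation":[0,0,0.1],"twist":[0,0,0],"hand":55},{"translation":[0,0,0.1],"twist":[0,0,0],"hand":55}]'
python3 - <<'E'
from h import *
T=robot.read_camera('top');S=robot.read_camera('side');cv2.imwrite('pics/tf.png',T);cv2.imwrite('pics/sf.png',S)
r=lambda a:cv2.resize(a,(400,400),interpolation=cv2.INTER_CUBIC)
cv2.imwrite('pics/fin.png',np.vstack([np.hstack([r(T[150:340,155:345]),r(S[160:320,210:400][:,:160])]),cv2.resize(S[150:450],(427,200))[:, :427] if 0 else np.hstack([cv2.resize(T[150:320,370:570],(400,200)),cv2.resize(S[300:450,270:480],(400,200))])]))
E
```

```text
time: 21.05
tool_pos: [0.4911, 0.1147, 0.2505]
tool_rot: [1.57, 0.961, -0.175]
contact_force: [-0.3, 1.2, -0.1]
opening: 0.0502
time: 21.55
tool_pos: [0.3921, 0.0528, 0.3771]
tool_rot: [1.571, 0.953, -0.165]
contact_force: [0.6, -0.9, -0.1]
opening: 0.0505
time: 21.95
tool_pos: [0.3749, -0.0503, 0.3776]
tool_rot: [1.569, 0.952, -0.177]
contact_force: [0.5, 0.5, 0.7]
opening: 0.0504
```

View pics/fin.png

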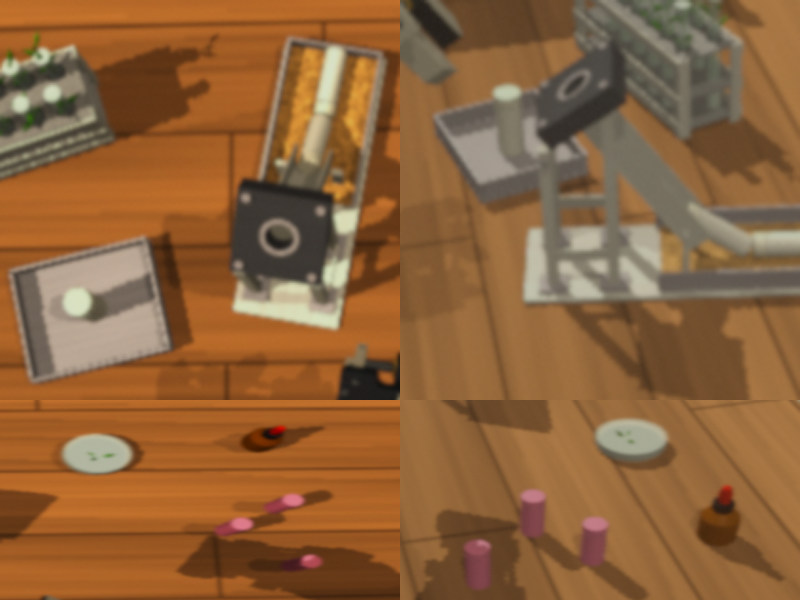

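The final composite shows B upright in the steel tray and the bystanders unmoved. A is at the far end of the catch tray. C stopped end-on behind A with its upper end still leaning on the trough lip, at top crop (315,150) and side crop (720,230). It would be better to make room by rolling A aside. First I check that the arm clears the plate at that reach, and where A and C lie.

```bash
python3 - <<'E'
from h import *
from scipy.optimize import least_squares
D=[(.3427,1.525,(.1349,-.507,.251),None),(.2711,1.7423,(.3096,-.3464,.2129),None),(.60,1.68,(.526,-.1414,.0653),None),(.78,1.28,(.5298,-.4171,.073),None),(.60,1.67,(.4856,-.2632,.0713),None),
(-.01,1.9,(.4721,-.1208,.3064),(1.575,1.075,-.17)),(-.11,2.02,(.4401,.0859,.3144),(1.57,.961,-.173)),(-.03,1.99,(.4557,.1178,.3025),(1.57,.962,-.179)),(.02,2.0,(.4722,.1182,.2795),(1.571,.962,-.174))]
s=robot.observe();D.append((s['qpos'][1],s['qpos'][2],s['tool_pos'],s['tool_rot']))
def f(v):
    r0,z0,L2,L3,d6,ph=v;o=[]
    for a,b,p,e in D:
        ax=np.array(down) if e is None else R.from_euler("xyz",e).apply([1,0,0])
        w=np.array(p)-d6*ax
        o+=[np.hypot(*w[:2])-(r0+L2*np.sin(a)+L3*np.sin(a+b+ph)),w[2]-(z0+L2*np.cos(a)+L3*np.cos(a+b+ph))]
    return o
s=least_squares(f,[0,.4,.4,.45,.25,0]);print(s.x.round(3),np.abs(s.fun).max())
r0,z0,L2,L3,d6,ph=s.x
t=m+xg*.21
t[2]=.042;w=t+[0,0,d6]
g=least_squares(lambda q:[np.hypot(*w[:2])-(r0+L2*np.sin(q[0])+L3*np.sin(sum(q)+ph)),w[2]-(z0+L2*np.cos(q[0])+L3*np.cos(sum(q)+ph))],[.8,1.2])
q=g.x;print(t,q,g.cost,"wrist z",w[2],"elbow z",z0+L2*np.cos(q[0]),"elbow r",r0+L2*np.sin(q[0]))
# vials in tray, top mask
for fn,n in(('tf','top'),('sf','side')):
    I=cv2.imread(f'pics/{fn}.png');h=cv2.cvtColor(I,cv2.COLOR_BGR2HSV)
    c=proj(n,m+xg*.165+[0,0,-.19])[0].astype(int);print(n,c)
    k=np.zeros(h.shape[:2],np.uint8);k[c[1]-45:c[1]+45,c[0]-50:c[0]+55]=1
    mk=((h[...,1]<70)&(h[...,2]>125)).astype(np.uint8)*k
    N,l,st,ce=cv2.connectedComponentsWithStats(mk)
    for i in range(1,N):
        if st[i,4]>25:
            rc=cv2.minAreaRect(np.argwhere(l==i)[:,::-1].astype(np.int32));bx=cv2.boxPoints(rc)
            e=[(onz(n,x,.0215)-m)@np.c_[xg,yg] for x in bx];print(st[i],ce[i].round(1),np.round(e,3).tolist())
E
```

```text
[0.011 0.234 0.498 0.383 0.293 0.135] 0.002592794066529125
[0.71944578 0.07406665 0.042     ] [0.90223262 1.10978464] 5.940152484960836e-21 wrist z 0.3348274470087972 elbow z 0.5432995688006035 elbow r 0.4024523874458195
top [305 207]
[305 171  14  34 240] [311.  187.1] [[0.176, 0.005], [0.26, 0.008], [0.26, -0.015], [0.177, -0.017]]
[313 248  12   4  38] [319.  249.9] [[0.073, -0.033], [0.077, -0.059], [0.07, -0.06], [0.066, -0.034]]
side [346 253]
[324 240  62  27 547] [354.7 253.2] [[0.101, 0.006], [0.117, 0.107], [0.283, 0.049], [0.259, -0.047]]
[296 250  25  30 466] [305.9 265. ] [[0.032, -0.083], [0.035, 0.037], [0.098, 0.033], [0.091, -0.087]]
[358 275  24   3  44] [371.  275.8] [[0.186, -0.078], [0.243, -0.082], [0.242, -0.09], [0.185, -0.086]]
[328 276  26   3  50] [341.4 276.8] [[0.111, -0.077], [0.173, -0.081], [0.173, -0.089], [0.111, -0.084]]
```

The arm's geometry fit leaves about 0.2 m between the forearm and the plate, so reaching the catch tray is safe. Plan: grip A lightly, ease it sideways, then roll it to the tray's -y wall so C can slide fully down.

```bash
cat >> h.py <<'E'
Rd=tgt(down,-yg)
def G(x,y,z):
    t=m+xg*x+yg*y;t[2]=z;return t
E
python3 -c "
from h import *
rel(G(.06,-.12,.34),Rd)"
```

```text
trans [ 0.1277  0.1156 -0.058 ] twist [ 0.004 -0.002 -0.617] deg 35.4
```

```bash
python3 -m creep '[{"translation":[0.01,0.03,-0.01],"twist":[0,0,-0.12],"hand":45},{"translation":[0.03,0.06,-0.02],"twist":[0,0,-0.25],"hand":45},{"translation":[0.07,0.09,-0.04],"twist":[0,0,-0.4],"hand":45},{"translation":[0.1,0.115,-0.05],"twist":[0,0,-0.53],"hand":45},{"translation":[0.125,0.115,-0.058],"twist":[0.004,-0.002,-0.617],"hand":45}]' 8
python3 -c "
from h import *
rel(G(.215,-.005,.3),Rd)"
```

```text
time: 22.55
tool_pos: [0.553, -0.0142, 0.3401]
tool_rot: [-1.059, 1.567, -2.8]
contact_force: [-0.1, -0.3, 0.4]
opening: 0.0413
trans [ 0.0394  0.1542 -0.1101] twist [0.005 0.002 0.003] deg 0.3
```

```bash
python3 -m creep '[{"translation":[0,0.045,-0.02],"twist":[0.005,0.002,0.003],"hand":45},{"translation":[0.01,0.09,-0.04],"twist":[0.005,0.002,0.003],"hand":45},{"translation":[0.02,0.125,-0.07],"twist":[0.005,0.002,0.003],"hand":45},{"translation":[0.04,0.154,-0.11],"twist":[0.005,0.002,0.003],"hand":45},{"translation":[0.04,0.154,-0.11],"twist":[0.005,0.002,0.003],"hand":45}]'
python3 -c "
from h import *
rel(G(.215,-.005,.09),Rd)"
```

```text
time: 23.05
tool_pos: [0.7245, 0.0765, 0.291]
tool_rot: [-1.471, 1.561, 3.074]
contact_force: [0.1, 0.2, -2.0]
opening: 0.0408
trans [0.201  0.0023 0.0081] twist [0.007 0.001 0.01 ] deg 0.7
```

```bash
python3 -m creep '[{"translation":[0.04,0.002,0.008],"twist":[0.007,0.001,0.01],"hand":45},{"translation":[0.09,0.002,0.008],"twist":[0.007,0.001,0.01],"hand":45},{"translation":[0.135,0.002,0.008],"twist":[0.007,0.001,0.01],"hand":45},{"translation":[0.18,0.002,0.008],"twist":[0.007,0.001,0.01],"hand":45},{"translation":[0.2,0.002,0.008],"twist":[0.007,0.001,0.01],"hand":45}]'
python3 -m creep '[{"translation":[0,0,0],"twist":[0,0,0],"hand":45},{"translation":[0,0,0],"twist":[0,0,0],"hand":45}]'
python3 -c "
from h import *
rel(G(.215,-.005,.042),Rd);print(robot.observe()['qpos'].round(2))"
```

```text
time: 23.55
tool_pos: [0.7201, 0.072, 0.0855]
tool_rot: [-1.235, 1.563, -2.977]
contact_force: [-0.1, -0.2, 0.3]
opening: 0.0412
time: 23.75
tool_pos: [0.7195, 0.0749, 0.0853]
tool_rot: [-1.213, 1.562, -2.951]
contact_force: [0.9, 0.5, 0.6]
opening: 0.0412
trans [0.0432 0.0054 0.0057] twist [0.007 0.003 0.008] deg 0.6
[-0.    0.86  1.07 -0.    1.22  1.74]
```

```bash
python3 -m creep '[{"translation":[0,0.005,0.0057],"twist":[0.007,0.003,0.008],"hand":45},{"translation":[0,0.005,0.0057],"twist":[0.007,0.003,0.008],"hand":45},{"translation":[0.015,0.005,0.0057],"twist":[0.007,0.003,0.008],"hand":45},{"translation":[0.02,0.005,0.0057],"twist":[0.007,0.003,0.008],"hand":45},{"translation":[0.02,0.005,0.0057],"twist":[0.007,0.003,0.008],"hand":45}]'
python3 -c "
from h import *
rel(G(.215,-.005,.042),Rd)"
```

```text
time: 24.25
tool_pos: [0.7223, 0.0682, 0.0635]
tool_rot: [-1.373, 1.567, -3.119]
contact_force: [-0.1, -0.1, -0.7]
opening: 0.0416
trans [ 0.0215  0.0013 -0.0003] twist [-0.     0.001  0.003] deg 0.2
```

```bash
python3 -m creep '[{"translation":[0.005,0.001,0],"twist":[0,0.001,0.003],"hand":45},{"translation":[0.009,0.001,0],"twist":[0,0.001,0.003],"hand":45},{"translation":[0.012,0.001,0],"twist":[0,0.001,0.003],"hand":45}]'
python3 -m creep '[{"translation":[0.004,0,0],"twist":[0,0,0],"hand":45},{"translation":[0.008,0,0],"twist":[0,0,0],"hand":45},{"translation":[0.008,0,0],"twist":[0,0,0],"hand":45}]'
python3 -c "
from h import *
rel(G(.215,-.005,.042),Rd)"
```

```text
time: 24.55
tool_pos: [0.7231, 0.068, 0.0509]
tool_rot: [-1.827, 1.57, 2.71]
contact_force: [0.3, -0.3, -0.1]
opening: 0.0416
time: 24.85
tool_pos: [0.7226, 0.068, 0.042]
tool_rot: [-1.576, 1.569, 2.961]
contact_force: [0.3, -0.3, -0.4]
opening: 0.0412
trans [-0.      0.0008 -0.0005] twist [-0.    -0.     0.002] deg 0.1
```

```bash
python3 -m creep '[{"translation":[0,0,0],"twist":[0,0,0],"hand":15},{"translation":[0,0,0],"twist":[0,0,0],"hand":15},{"translation":[0,0,0],"twist":[0,0,0],"hand":15},{"translation":[0,0,0],"twist":[0,0,0],"hand":15}]' 6
python3 -m creep '[{"translation":[-0.001,0,0.003],"twist":[0,0,0],"hand":15},{"translation":[-0.001,0,0.006],"twist":[0,0,0],"hand":15},{"translation":[0,0,0.01],"twist":[0,0,0],"hand":15},{"translation":[0,0,0.01],"twist":[0,0,0],"hand":15}]'
python3 -m creep '[{"translation":[0,0,0],"twist":[0,0,0],"hand":35},{"translation":[0,0,0],"twist":[0,0,0],"hand":35},{"translation":[0,0,0],"twist":[0,0,0],"hand":35}]'
python3 -c "
from h import *
rel(G(.215,-.015,.042),Rd)"
```

```text
time: 25.25
tool_pos: [0.7227, 0.068, 0.0422]
tool_rot: [-1.61, 1.569, 2.928]
contact_force: [0.6, 0.8, -0.7]
opening: 0.0247
time: 25.65
tool_pos: [0.7208, 0.0573, 0.0421]
tool_rot: [-1.492, 1.568, 3.044]
contact_force: [-1.1, 0.1, 0.6]
opening: 0.0248
time: 25.95
tool_pos: [0.7209, 0.0574, 0.0422]
tool_rot: [-1.5, 1.569, 3.036]
contact_force: [-0.0, -0.9, 0.4]
opening: 0.0321
trans [ 0.0002  0.0007 -0.0012] twist [-0.001  0.     0.002] deg 0.1
```

Now I lift, shut the fingers, shift to A's +y side, and measure A and C before lowering.

```bash
python3 -m creep '[{"translation":[-0.02,0,0],"twist":[0,0,0],"hand":35},{"translation":[-0.06,0,0],"twist":[0,0,0],"hand":0},{"translation":[-0.1,0,-0.02],"twist":[0,0,0],"hand":0},{"translation":[-0.12,0,-0.04],"twist":[0,0,0],"hand":0},{"translation":[-0.12,0,-0.04],"twist":[0,0,0],"hand":0}]'
python3 - <<'E'
from h import *
rel(G(.215,.024,.07),Rd)
n='side';I=robot.read_camera(n);cv2.imwrite('pics/s5.png',I);h=cv2.cvtColor(I,cv2.COLOR_BGR2HSV)
mk=((h[...,1]<70)&(h[...,2]>125)).astype(np.uint8);k=np.zeros_like(mk);k[225:285,310:400]=1
N,l,st,ce=cv2.connectedComponentsWithStats(mk*k)
for i in range(1,N):
    if st[i,4]>60:
        bx=cv2.boxPoints(cv2.minAreaRect(np.argwhere(l==i)[:,::-1].astype(np.int32)))
        print(st[i],np.round([(onz(n,x,.0215)-m)@np.c_[xg,yg] for x in bx],3).tolist())
E
```

```text
time: 26.45
tool_pos: [0.73, 0.0995, 0.1669]
tool_rot: [1.957, 1.564, 0.214]
contact_force: [0.0, -1.2, 0.2]
opening: 0.0047
trans [ 0.0969 -0.0016  0.0032] twist [ 0.002 -0.002 -0.006] deg 0.4
[310 225  76  43 935] [[0.051, 0.021], [0.078, 0.157], [0.287, 0.041], [0.249, -0.08]]
[310 250  75  30 306] [[0.072, 0.035], [0.266, 0.021], [0.249, -0.098], [0.066, -0.085]]
```

```bash
python3 -m creep '[{"translation":[0.03,-0.001,0.003],"twist":[0,-0.002,-0.006],"hand":0},{"translation":[0.07,-0.001,0.003],"twist":[0,-0.002,-0.006],"hand":0},{"translation":[0.095,-0.001,0.003],"twist":[0,-0.002,-0.006],"hand":0},{"translation":[0.096,-0.001,0.003],"twist":[0,-0.002,-0.006],"hand":0},{"translation":[0.096,-0.001,0.003],"twist":[0,-0.002,-0.006],"hand":0}]'
python3 - <<'E'
from h import *
rel(G(.215,.024,.04),Rd)
n='top';I=robot.read_camera(n);cv2.imwrite('pics/t5.png',I);h=cv2.cvtColor(I,cv2.COLOR_BGR2HSV)
# rows sampled along the tray floor: width of pale pixels per gauge-x station at z=.0215
for x in np.arange(.10,.26,.01):
    ys=np.arange(-.05,.0501,.004);q=proj(n,[G(x,y,.0215) for y in ys]).round().astype(int)
    v=h[q[:,1],q[:,0]];print(round(x,2),''.join('#' if a[1]<90 and a[2]>125 else ('o' if a[1]>150 and a[2]>120 else '.') for a in v))
E
```

```text
time: 27.0
tool_pos: [0.7267, 0.0944, 0.0663]
tool_rot: [-1.268, 1.563, -3.013]
contact_force: [0.3, -0.0, 0.3]
opening: 0.0005
trans [ 0.0263  0.0015 -0.0028] twist [0.    0.002 0.007] deg 0.4
0.1 o.........................
0.11 ..........................
0.12 ..........................
0.13 ..........................
0.14 ..........................
0.15 ..........................
0.16 o.........................
0.17 oo........................
0.18 oo........................
0.19 ooo.......................
0.2 ooo.#.##..................
0.21 ooo...#...................
0.22 ..........................
0.23 ..........................
0.24 ..........................
0.25 ..........................
```

```bash
python3 -m creep '[{"translation":[0,0.001,-0.003],"twist":[0,0.002,0.007],"hand":0},{"translation":[0.006,0.001,-0.003],"twist":[0,0.002,0.007],"hand":0},{"translation":[0.01,0.001,-0.003],"twist":[0,0.002,0.007],"hand":0},{"translation":[0.012,0.001,-0.003],"twist":[0,0.002,0.007],"hand":0}]'
python3 -m creep '[{"translation":[0.004,0,0],"twist":[0,0,0],"hand":0},{"translation":[0.007,0,0],"twist":[0,0,0],"hand":0},{"translation":[0.007,0,0],"twist":[0,0,0],"hand":0}]'
python3 -c "
from h import *
rel(G(.215,.024,.042),Rd)"
```

```text
time: 27.45
tool_pos: [0.729, 0.0974, 0.0559]
tool_rot: [1.702, 1.568, -0.043]
contact_force: [0.3, -0.7, -0.7]
opening: 0.0005
time: 27.75
tool_pos: [0.7286, 0.0974, 0.048]
tool_rot: [1.622, 1.569, -0.123]
contact_force: [0.6, 0.8, -0.1]
opening: -0.0001
trans [0.006  0.     0.0006] twist [ 0.001 -0.    -0.001] deg 0.1
```

```bash
python3 -m creep '[{"translation":[0.005,0,0],"twist":[0,0,0],"hand":0},{"translation":[0.006,0,0.005],"twist":[0,0,0],"hand":0},{"translation":[0.006,0,0.01],"twist":[0,0,0],"hand":0},{"translation":[0.006,0,0.015],"twist":[0,0,0],"hand":0}]'
python3 -m creep '[{"translation":[0,0,0.004],"twist":[0,0,0],"hand":0},{"translation":[0,0,0.008],"twist":[0,0,0],"hand":0},{"translation":[0,0,0.011],"twist":[0,0,0],"hand":0},{"translation":[0,0,0.011],"twist":[0,0,0],"hand":0}]'
python3 -c "
from h import *
rel(G(.215,-.006,.042),Rd)"
```

```text
time: 28.15
tool_pos: [0.726, 0.082, 0.0421]
tool_rot: [1.59, 1.569, -0.155]
contact_force: [-0.9, 0.8, 0.6]
opening: 0.0006
time: 28.55
tool_pos: [0.7241, 0.0706, 0.0422]
tool_rot: [1.558, 1.569, -0.187]
contact_force: [0.7, 0.3, -0.1]
opening: 0.0003
trans [ 0.0002 -0.0002  0.0034] twist [-0.     0.    -0.002] deg 0.1
```

Now I raise the hand and swing it clear to see.

```bash
python3 -m creep '[{"translation":[0,0,0.004],"twist":[0,0,0],"hand":0},{"translation":[-0.03,0,0.002],"twist":[0,0,0],"hand":0},{"translation":[-0.08,0,0.002],"twist":[0,0,0],"hand":0},{"translation":[-0.13,0,0.002],"twist":[0,0,0],"hand":0},{"translation":[-0.18,0,0.02],"twist":[0,0,0],"hand":0}]'
python3 -m creep '[{"translation":[-0.03,0,0.04],"twist":[0,0,0],"hand":30},{"translation":[-0.03,0,0.09],"twist":[0,0,0],"hand":30},{"translation":[-0.03,0,0.14],"twist":[0,0,0],"hand":30},{"translation":[-0.03,0,0.19],"twist":[0,0,0],"hand":30},{"translation":[-0.03,0,0.22],"twist":[0,0,0],"hand":30}]'
cat > see.py <<'E'
from h import *
I=robot.read_camera('top');S=robot.read_camera('side');cv2.imwrite('pics/t6.png',I);cv2.imwrite('pics/s6.png',S)
for n,J in(('top',I),('side',S)):
  h=cv2.cvtColor(J,cv2.COLOR_BGR2HSV);print(n)
  for x in np.arange(.07,.261,.01):
    ys=np.arange(-.06,.0601,.003);q=proj(n,[G(x,y,.0215) for y in ys]).round().astype(int)
    v=h[q[:,1],q[:,0]];print(f'{x:.2f}',''.join('#' if a[1]<90 and a[2]>125 else ('o' if a[1]>130 and a[2]>110 else '.') for a in v))
E
python3 see.py
```

```text
time: 29.05
tool_pos: [0.7204, 0.0538, 0.2215]
tool_rot: [1.908, 1.568, 0.165]
contact_force: [1.1, -0.1, 0.4]
opening: 0.0005
time: 29.55
tool_pos: [0.6816, -0.167, 0.2514]
tool_rot: [1.412, 1.569, -0.333]
contact_force: [0.4, 0.6, 1.4]
opening: 0.0272
top
0.07 #########................................
0.08 ##.oooooo................................
0.09 #..ooooooooooo...........................
0.10 ##.oooooooooooo......................##.o
0.11 #....ooo...#..................####...##oo
0.12 #...oooo........######.oooo..oooooooo#.oo
0.13 #.....o........########.ooo.ooooooooo##.o
0.14 ##.o...........#######.ooooooooooooo.##.o
0.15 ##.oooooooo....######.oooooooooooooo.##oo
0.16 .#.oooo.........#####.oooooooooo.....#.oo
0.17 ..oooooooo.....######.oooooooooo.....#.oo
0.18 .#.o.#######.ooooooooooooooooooo.....#.oo
0.19 .....######.ooooooooooooooooooooo......oo
0.20 .#....######.ooooooooooooooooooo.....#.oo
0.21 .#...#######.ooooooooooooooooooo.....#.oo
0.22 .....#######oooooooooooooooooooo.....##oo
0.23 ..o..#######.ooooooooooooooooooo.....#.oo
0.24 ##.o########.ooooooooooooooooooooooo##
[... 342 characters left out ...]
 .......oooooooooo...######...#..#########
0.13 .......ooooooooooooo.####################
0.14 ....##.oooooooooo.###################...#
0.15 ..........oo.o....##############.#......#
0.16 ........o......#############............#
0.17 .............############.ooo..........##
0.18 .....#########..ooooooooooooo............
0.19 ....##########...oooooooooooo............
0.20 ....###########..ooooooooooo.............
0.21 ....###########..ooooooooooo............#
0.22 ....###########.oooooooooooo............#
0.23 ....###########.ooooooooooooo...........#
0.24 ...###########...oooooooooo..#.........##
0.25 ...#############.oooooooooo...##.........
0.26 .....###############.....................
```

A is now by the -y wall, at y≈-36 mm. C stays leaning, with its foot at x≈0.172, y≈-0.006 in the gauge frame. I'll take C near its foot with the hand tilted 20° away from the trough, draw it forward, level it and lay it beside A.

```bash
cat >> h.py <<'E'
th=np.radians(20);dt=-np.sin(th)*xg+np.array([0,0,-np.cos(th)]);Rt=tgt(dt,-yg)
def gp(x,y,z,d=dt): return G(x,y,z)-.006*d   # TCP for a grasp point
E
python3 -c "
from h import *
rel(gp(.157,-.006,.12)-.1*dt,Rt)"
```

```text
trans [ 0.0313 -0.0223 -0.2391] twist [-0.003  0.    -0.351] deg 20.1
```

```bash
python3 -m creep '[{"translation":[0,0,-0.045],"twist":[0,0,-0.1],"hand":45},{"translation":[0.01,-0.01,-0.09],"twist":[0,0,-0.22],"hand":45},{"translation":[0.02,-0.02,-0.14],"twist":[0,0,-0.351],"hand":45},{"translation":[0.03,-0.022,-0.19],"twist":[-0.003,0,-0.351],"hand":45},{"translation":[0.03,-0.022,-0.235],"twist":[-0.003,0,-0.351],"hand":45}]'
python3 -m creep '[{"translation":[0,0,-0.003],"twist":[0,0,0],"hand":45},{"translation":[0,0,-0.003],"twist":[0,0,0],"hand":45}]'
python3 -c "
from h import *
rel(gp(.157,-.006,.036)-.04*dt,Rt);print(robot.observe()['qpos'].round(2))"
```

```text
time: 30.15
tool_pos: [0.7011, 0.07, 0.2174]
tool_rot: [-1.569, 1.216, 2.97]
contact_force: [0.4, -0.1, 0.4]
opening: 0.0416
time: 30.35
tool_pos: [0.7013, 0.0759, 0.2163]
tool_rot: [-1.568, 1.215, 2.975]
contact_force: [0.5, -1.0, 0.2]
opening: 0.0413
trans [0.1351 0.0299 0.0045] twist [0.005 0.003 0.007] deg 0.5
[-0.02  0.97  0.52  0.06  2.    1.73]
```

```bash
python3 -m creep '[{"translation":[0.01,0.03,0.0045],"twist":[0.005,0.003,0.007],"hand":45},{"translation":[0.055,0.03,0.0045],"twist":[0.005,0.003,0.007],"hand":45},{"translation":[0.1,0.03,0.0045],"twist":[0.005,0.003,0.007],"hand":45},{"translation":[0.13,0.03,0.0045],"twist":[0.005,0.003,0.007],"hand":45},{"translation":[0.135,0.03,0.0045],"twist":[0.005,0.003,0.007],"hand":45}]'
python3 -m creep '[{"translation":[0,0,0],"twist":[0,0,0],"hand":45},{"translation":[0,0,0],"twist":[0,0,0],"hand":45}]'
python3 -c "
from h import *
rel(gp(.157,-.006,.034),Rt);print(robot.observe()['qpos'].round(2))"
```

```text
time: 30.85
tool_pos: [0.6789, 0.0731, 0.0758]
tool_rot: [-1.566, 1.214, 2.969]
contact_force: [0.4, 0.5, 0.0]
opening: 0.0414
time: 31.05
tool_pos: [0.6801, 0.072, 0.0777]
tool_rot: [-1.567, 1.217, 2.967]
contact_force: [0.6, 0.2, 0.8]
opening: 0.0412
trans [ 0.04    0.0014 -0.0029] twist [-0.004  0.     0.005] deg 0.3
[-0.03  1.    0.84  0.05  1.65  1.72]
```

```bash
python3 -m creep '[{"translation":[0.004,0.0014,-0.003],"twist":[-0.004,0,0.005],"hand":45},{"translation":[0.012,0.0014,-0.003],"twist":[-0.004,0,0.005],"hand":45},{"translation":[0.02,0.0014,-0.003],"twist":[-0.004,0,0.005],"hand":45},{"translation":[0.024,0.0014,-0.003],"twist":[-0.004,0,0.005],"hand":45}]'
python3 -m creep '[{"translation":[0.005,0,0],"twist":[0,0,0],"hand":45},{"translation":[0.01,0,0],"twist":[0,0,0],"hand":45},{"translation":[0.013,0,0],"twist":[0,0,0],"hand":45},{"translation":[0.013,0,0],"twist":[0,0,0],"hand":45}]'
python3 -c "
from h import *
rel(gp(.157,-.006,.034),Rt)"
```

```text
time: 31.45
tool_pos: [0.673, 0.0764, 0.0536]
tool_rot: [-1.57, 1.22, 2.968]
contact_force: [-0.3, -0.1, 0.8]
opening: 0.0409
time: 31.85
tool_pos: [0.6682, 0.0772, 0.0409]
tool_rot: [-1.57, 1.219, 2.969]
contact_force: [-0.4, -0.1, -0.0]
opening: 0.0414
trans [0.0011 0.0005 0.0001] twist [0.001 0.001 0.002] deg 0.1
```

```bash
python3 -m creep '[{"translation":[0,0,0],"twist":[0,0,0],"hand":10},{"translation":[0,0,0],"twist":[0,0,0],"hand":10},{"translation":[0,0,0],"twist":[0,0,0],"hand":10},{"translation":[0,0,0],"twist":[0,0,0],"hand":10}]' 8
python3 -m creep '[{"translation":[-0.008,0.001,0],"twist":[0,0,0],"hand":10},{"translation":[-0.02,0.006,0],"twist":[0,0,0],"hand":10},{"translation":[-0.035,0.02,0],"twist":[0,0,0],"hand":10},{"translation":[-0.043,0.035,0],"twist":[0,0,0],"hand":10},{"translation":[-0.045,0.038,0],"twist":[0,0,0],"hand":10}]'
python3 -c "
from h import *
p,_r=tool();print([(p-m)@v for v in(xg,yg)],p[2])
rel(gp(.205,.013,.06,np.array(down)),Rd)"
```

```text
time: 32.25
tool_pos: [0.6684, 0.0771, 0.0411]
tool_rot: [-1.57, 1.22, 2.969]
contact_force: [-0.6, -0.2, 0.2]
opening: 0.0246
time: 32.75
tool_pos: [0.7203, 0.0677, 0.071]
tool_rot: [-1.571, 1.223, 2.967]
contact_force: [0.2, 0.3, -0.2]
opening: 0.0248
[np.float64(0.21191857242103293), np.float64(-0.00612210099232969)] 0.07099726719939775
trans [ 0.0071 -0.0048 -0.0191] twist [0.    0.    0.348] deg 20.0
```

```bash
python3 -m creep '[{"translation":[0,0,-0.007],"twist":[0,0,0.08],"hand":10},{"translation":[0,0,-0.013],"twist":[0,0,0.17],"hand":10},{"translation":[0.002,-0.003,-0.019],"twist":[0,0,0.26],"hand":10},{"translation":[0.005,-0.005,-0.019],"twist":[0,0,0.348],"hand":10},{"translation":[0.005,-0.005,-0.019],"twist":[0,0,0.348],"hand":10}]'
python3 -m creep '[{"translation":[0,0,0],"twist":[0,0,0],"hand":10},{"translation":[0,0,0],"twist":[0,0,0],"hand":10}]'
python3 - <<'E'
from h import *
rel(gp(.205,.013,.04,np.array(down)),Rd)
S=robot.read_camera('side');cv2.imwrite('pics/s7.png',S);h=cv2.cvtColor(S,cv2.COLOR_BGR2HSV)
q=proj('side',[G(.125,.013,.06)])[0].astype(int);print(q)
b=h[q[1]-30:q[1]+36:2,q[0]-24:q[0]+40]
for r in b:print(''.join('#' if a[1]<80 and a[2]>120 else('o' if a[1]>120 and a[2]>110 else '.') for a in r))
E
```

```text
time: 33.25
tool_pos: [0.7139, 0.0887, 0.0678]
tool_rot: [-1.385, 1.567, -3.128]
contact_force: [1.1, -0.5, 0.0]
opening: 0.0245
time: 33.45
tool_pos: [0.7146, 0.0885, 0.0682]
tool_rot: [-1.449, 1.566, 3.09]
contact_force: [0.1, 0.3, -0.3]
opening: 0.0246
trans [0.0222 0.0024 0.0003] twist [0.001 0.001 0.004] deg 0.3
[330 242]
oooooooooooo...................................###..............
..oooooooooooo..................................................
##..ooooooooooooo...............................................
####.oooooooooooooo.............................................
######.oooooooooooooo...........................................
#######..ooooooooooooooooo......................................
#########.oooooooooooooooooo....................................
###########.oooooooooooooooooo..................................
#############.oooooooooooooooooo................................
##############..oooooooooooooooooooooooooo......................
################.oooooooooooooooooooooooooo.....................
##################.ooooooooooooo..###...oooo............
[... 673 characters left out ...]
oo.########..oooooooooooooooooooooooooooooooooo.oo
########.oooooooo.####..ooooooooooooooooooooooooooooooooooooo...
########.oooooooo.#..ooooooooooooooooooooooooo..........########
########.oooooooo.#.ooooooooooooooooooooooooo.##################
#########.ooooooo.#.ooooooooooooooooooooooooo.##################
#########.ooooooo.#.oooooooooooooooooooooooo..##################
#########........###..........#################################.
########........................................................
########........................................................
########........................................................
##########....##################################################
```

```bash
python3 -m creep '[{"translation":[0.005,0.002,0],"twist":[0,0.001,0.004],"hand":10},{"translation":[0.013,0.002,0],"twist":[0,0.001,0.004],"hand":10},{"translation":[0.02,0.002,0],"twist":[0,0.001,0.004],"hand":10},{"translation":[0.022,0.002,0],"twist":[0,0.001,0.004],"hand":10}]'
python3 -m creep '[{"translation":[0.003,0,0],"twist":[0,0,0],"hand":10},{"translation":[0.004,0,0],"twist":[0,0,0],"hand":10},{"translation":[0.004,0,0],"twist":[0,0,0],"hand":10}]'
python3 -c "
from h import *
rel(gp(.205,.013,.033,np.array(down)),Rd)"
```

```text
time: 33.9
tool_pos: [0.7159, 0.0878, 0.0439]
tool_rot: [-1.546, 1.568, 2.993]
contact_force: [-0.4, 0.3, -0.6]
opening: 0.025
time: 34.2
tool_pos: [0.7158, 0.0879, 0.0397]
tool_rot: [-1.532, 1.568, 3.007]
contact_force: [-0.1, -0.9, -0.4]
opening: 0.0249
trans [ 0.0007  0.001  -0.    ] twist [0.001 0.    0.003] deg 0.2
```

```bash
python3 -m creep '[{"translation":[0.002,0,0],"twist":[0,0,0],"hand":10},{"translation":[0.002,0,0],"twist":[0,0,0],"hand":10}]'
python3 -m creep '[{"translation":[0.0,0,0],"twist":[0,0,0],"hand":34},{"translation":[0,0,0],"twist":[0,0,0],"hand":34},{"translation":[0,0,0],"twist":[0,0,0],"hand":34},{"translation":[0,0,0],"twist":[0,0,0],"hand":34}]'
python3 -m creep '[{"translation":[-0.02,0,0],"twist":[0,0,0],"hand":34},{"translation":[-0.05,0,0],"twist":[0,0,0],"hand":34},{"translation":[-0.1,0,0],"twist":[0,0,0],"hand":34},{"translation":[-0.15,0,0],"twist":[0,0,0],"hand":34},{"translation":[-0.2,0,0.01],"twist":[0,0,0],"hand":34}]'
python3 -m creep '[{"translation":[-0.02,0,0.05],"twist":[0,0,0],"hand":34},{"translation":[-0.02,0,0.1],"twist":[0,0,0],"hand":34},{"translation":[-0.02,0,0.15],"twist":[0,0,0],"hand":34},{"translation":[-0.02,0,0.2],"twist":[0,0,0],"hand":34},{"translation":[-0.02,0,0.24],"twist":[0,0,0],"hand":34}]'
python3 see.py
python3 - <<'E'
from h import *
def mk(h):return ((h[...,1]<75)&(h[...,2]>110)).astype(np.uint8)
a=cv2.imread('pics/top0.png').astype(int);b=cv2.imread('pics/t6.png').astype(int)
d=np.abs(a-b).max(2)
for nm,x,y,w in(('dish',418,195,18),('dropper',503,183,12),('pink1',512,237,9),('pink2',487,257,9),('pink3',521,288,9)):
    print(nm,d[y-w:y+w,x-w:x+w].mean().round(1),(d[y-w:y+w,x-w:x+w]>50).mean().round(3))
h=cv2.cvtColor(b.astype(np.uint8),cv2.COLOR_BGR2HSV)[260:335,158:240]
k,l,st,ce=cv2.connectedComponentsWithStats((h[...,2]>195).astype(np.uint8))
print([(st[i].tolist(),(ce[i]+[158,260]).round(1).tolist()) for i in range(1,k) if st[i,4]>60])
print(robot.observe()['tool_pos'])
E
```

```text
time: 34.4
tool_pos: [0.7161, 0.088, 0.0381]
tool_rot: [-1.611, 1.568, 2.928]
contact_force: [0.7, 0.9, 1.5]
opening: 0.0246
time: 34.8
tool_pos: [0.716, 0.0879, 0.0381]
tool_rot: [-1.606, 1.568, 2.933]
contact_force: [1.1, 0.5, 0.7]
opening: 0.0312
time: 35.3
tool_pos: [0.7145, 0.0792, 0.2392]
tool_rot: [-1.83, 1.568, 2.711]
contact_force: [0.8, -0.8, 0.1]
opening: 0.0312
time: 35.8
tool_pos: [0.6727, -0.1597, 0.2592]
tool_rot: [-1.682, 1.569, 2.857]
contact_force: [1.0, -0.8, -0.2]
opening: 0.0312
top
0.07 #########................................
0.08 ##.oooooo................................
0.09 #..ooooooooooo...........................
0.10 ##.oooooooooooo......................##.o
0.11 #....ooo......................####...##oo
0.12 #...oooo.............oooooo..oooooooo#.oo
0.13 #.....oo.......o..ooooooooooooooooooo##.o
0.14 ##.ooooooo.o....oooooooooooooooooooo.##.o
0.15 .#.oooooooooooooo.....######.ooo.....##oo
0.16 .#.oooooooooooooo.....#######ooo.....#.oo
0.17 ..ooooooooooooooo.....######.ooo.....#.oo
0.18 .#...#######.oooo.....#######ooo.....#.oo
0.19 .....######.ooooo.....
[... 759 characters left out ...]
########........#
0.16 ....#..ooooooooo......##########.........
0.17 ....#...oo.oo.........##########.........
0.18 .....###########.....############........
0.19 ....############.....############........
0.20 ....###########......############........
0.21 ....###########......###########........#
0.22 ....############.....###########........#
0.23 ....###########.ooooooooooooo............
0.24 ...#############.oooooooooooo............
0.25 ...#############.oooooo..................
0.26 .....####################................
dish 57.4 0.623
dropper 16.9 0.128
pink1 45.1 0.481
pink2 38.9 0.235
pink3 34.0 0.222
[([27, 18, 37, 22, 274], [197.5, 287.4])]
[ 0.67203126 -0.16363758  0.25881908]
```

Both narrow vials now lie flat inside the catch tray: A at y≈-36 mm, x 178–255; C at y≈+13 mm, x 148–225. The arm is blocking part of the bystander check, so I park it and compare again.

```bash
python3 -m creep '[{"translation":[-0.04,-0.03,0],"twist":[0,0,0],"hand":34},{"translation":[-0.07,-0.07,0],"twist":[0,0,0],"hand":34},{"translation":[-0.07,-0.12,0],"twist":[0,0,0],"hand":34},{"translation":[-0.07,-0.17,0],"twist":[0,0,0],"hand":34},{"translation":[-0.07,-0.22,0],"twist":[0,0,0],"hand":34}]'
python3 -m creep '[{"translation":[0,-0.05,0.02],"twist":[0,0,0],"hand":34},{"translation":[0,-0.05,0.02],"twist":[0,0,0],"hand":34},{"translation":[0,-0.05,0.02],"twist":[0,0,0],"hand":34},{"translation":[0,-0.05,0.02],"twist":[0,0,0],"hand":34}]'
python3 - <<'E'
from h import *
for n,f,L in(('top','top0',(('dish',418,195,22),('dropper',503,183,16))),('side','side0',(('dish',392,331,24),('dropper',438,388,24)))):
    a=cv2.imread(f'pics/{f}.png');b=robot.read_camera(n);cv2.imwrite(f'pics/end_{n}.png',b)
    for nm,x,y,w in L:
        A_=np.float32(cv2.cvtColor(a[y-w:y+w,x-w:x+w],6));B_=np.float32(cv2.cvtColor(b[y-w:y+w,x-w:x+w],6))
        print(n,nm,'shift px',np.round(cv2.phaseCorrelate(A_,B_,cv2.createHanningWindow((2*w,2*w),cv2.CV_32F)),2),np.abs(A_-B_).mean().round(1))
    h=cv2.cvtColor(b,cv2.COLOR_BGR2HSV)
    if n=='top':
        s=h[260:335,158:240];k,l,st,ce=cv2.connectedComponentsWithStats(((s[...,2]>205)).astype(np.uint8))
        print('B cap',[(st[i].tolist(),(ce[i]+[158,260]).round(1).tolist()) for i in range(1,k) if st[i,4]>40])
        print('pinks',[(np.array(c)).round(1).tolist() for c,s4 in (lambda r:zip(r[3][1:],r[2][1:,4]))(cv2.connectedComponentsWithStats(((h[...,0]>160)&(h[...,0]<178)&(h[...,1]>70)&(h[...,2]>110)).astype(np.uint8))) if s4>20])
s=robot.observe();print(s['tool_pos'],s['time'],s['contact_force'])
E
```

```text
time: 36.4
tool_pos: [0.4541, -0.1234, 0.3295]
tool_rot: [-0.914, 1.568, -2.663]
contact_force: [-0.7, -0.2, 0.7]
opening: 0.0309
time: 36.8
tool_pos: [0.4024, -0.1343, 0.33]
tool_rot: [-0.243, 1.569, -1.992]
contact_force: [1.7, -0.9, -0.5]
opening: 0.0315Traceback (most recent call last):
  File "<stdin>", line 6, in <module>
    return _wrapfunc(a, 'round', decimals=decimals, out=out)
    return _wrapit(obj, method, *args, **kwds)
    conv = _array_converter(obj)
ValueError: setting an array element with a sequence. The requested array has an inhomogeneous shape after 1 dimensions. The detected shape was (2,) + inhomogeneous part.
```

```bash
python3 - <<'E'
from h import *
for n,f,L in(('top','top0',(('dish',418,195,22),('dropper',503,183,16))),('side','side0',(('dish',392,331,24),('dropper',438,388,24)))):
    a=cv2.imread(f'pics/{f}.png');b=robot.read_camera(n);cv2.imwrite(f'pics/end_{n}.png',b)
    for nm,x,y,w in L:
        A_=np.float32(cv2.cvtColor(a[y-w:y+w,x-w:x+w],6));B_=np.float32(cv2.cvtColor(b[y-w:y+w,x-w:x+w],6))
        print(n,nm,cv2.phaseCorrelate(A_,B_,cv2.createHanningWindow((2*w,2*w),cv2.CV_32F)),np.abs(A_-B_).mean().round(1))
h=cv2.cvtColor(cv2.imread('pics/end_top.png'),cv2.COLOR_BGR2HSV);s=h[260:335,158:240]
k,l,st,ce=cv2.connectedComponentsWithStats((s[...,2]>205).astype(np.uint8))
print('B cap',[(st[i].tolist(),(ce[i]+[158,260]).round(1).tolist()) for i in range(1,k) if st[i,4]>40])
E
```

```text
top dish ((0.3038231886744285, 0.5220794845760359), 0.9339499918619791) 2.9
top dropper ((-0.0002588185040472979, 0.016266198933314158), 0.8641393491998315) 0.6
side dish ((-0.026859165091387638, 0.08717162944116552), 0.886947924685147) 0.9
side dropper ((-0.11018094941580969, 0.018813957479032695), 0.9582770702739557) 0.7
B cap [([28, 27, 11, 12, 109], [191.0, 292.6])]
```

```bash
python3 -c "
from cell import robot
print(robot.hand_in())"
```

```text
the job is handed in; nothing more can be done
None
```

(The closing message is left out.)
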